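Load, latch and set the ballast test stand

ROBOT

A 6-joint arm with a two-finger parallel gripper is mounted at the origin on the work surface; the furniture and walls round the work are solid. World frame = base frame: x ahead of the robot, y to its left, z up, the work surface at z = 0. Lengths are in m, angles in rad, forces in N, time in s.
With the tool pointing down it reaches from about 0.25 to 0.775 m from the base axis. Payload 4 kg.
Tool frame: the origin (TCP) lies at the centre of the arm's flange, where the gripper is bolted on; the fingertips stand 199 mm ahead of it and the grasp point (between the pads) lies 180 mm ahead of it (robot.tcp_to_tips is the z of the fingertips in the tool frame, in m); z points along the fingers, y is the line along which they close (so a half turn about z gives the same grasp; the last joint's range is limited). The gripper opens to 94 mm and grips with 3 to 60 N. Pads are 16 mm wide; open, the fingers measure 119 mm over their backs; the gripper's body (75 mm by 177 mm) begins 78 mm behind the grasp point.
Start: joints at [-1.322, 0.087, 1.371, -0, 1.684, -0.103], TCP at [0.19, -0.516, 0.405] pointing down, gripper open.
Joint ranges: [-3.1, 3.1], [-0.76, 2.03], [0.27, 2.55], [-1.08, 4.22], [0.17, 2.65], [-2.57, 2.57]. Speed limits (rad/s): [2.79, 2.79, 3.14, 3.14, 3.14, 3.14].

INTERFACE

Orientations are given as [roll, pitch, yaw] about the fixed x, y, z axes, in that order (R = Rz(yaw) Ry(pitch) Rx(roll)).
In Python, from bench import robot gives the robot as it stands.
- The arm moves only by the tool play_rows, never from a script. Its arguments are lists of equal length, an entry for each row: "translation": the shift along the tool's x, y, z scaled (see below), a list of three; "twist": the turn, a rotation vector about the tool's x, y, z scaled (see below), a list of three; "gripper": the opening, from -1 (shut) to 1 (fully open). A call has 1 to 8 rows; each row shifts and turns the commanded pose from where the row before left it, along the tool's axes as they then stand; what a row does not reach is not made up. The controller multiplies each number of a shift by 0.04 m and each number of a turn by 0.1 rad. A row lasts 1/10 s, in which the tool goes at most 50 mm and 8.59 degrees, less where a joint would pass 70% of its speed; a pose out of reach is approached as far as the arm can. A call with a number of a shift or a turn outside -1 to 1 is refused whole. A call with a gripper value outside its range is refused whole. The fingers move at their own pace and stop on an object; the grip force is fixed at half the most. Time passes only in rows, so rows that do not move let the fingers close. It gives the time, the measured TCP pose, the force, the opening and the grip force at its end, in the units of the state.
- robot.get_obs(): the state, without advancing time (a new reading comes with each control period).
- robot.snapshot(name): name is "scene" or "side" or "wrist"; returns the picture (384x512x3 uint8, red, green, blue); there is no depth.
- robot.camera_model(name): a dict with "camera_matrix" (3x3 intrinsics, pixels), "k1" (the pictures are not rectified: a ray, as slopes to the right and down, at radius r is drawn at 1 + k1 r^2 times it, then the intrinsics apply), "rvec" (rotation vector, rad) and "tvec" (3), from world to camera coordinates, as OpenCV has them. Camera axes: x right, y down, z forward; pixel columns grow to the right and rows downward; lengths in m; the calibration is good to about 2 mm. A picture is of the moment at which its call begins: read the wrist's pose just before it. camera_model takes no time and is no camera call; for the wrist camera it gives the pose at the moment of the call.
- robot.close_job(): hands the job in; it is judged then, once.
Trained networks look in the newest picture that a camera, given by its name, has taken for a name from the list of things; names that differ only in an ending like _2 or _b are one class to them, and where a whole thing is asked for, a point or a joint stands for the part that bears it (a point fixed in the world has none). Each returns a list of dicts, best first, with "score" (0 to 1); they miss things now and then, are a little off and sometimes report something else, mostly with a low value. They report only what shows in the picture. A call takes as long as a camera call.
- robot.recognise(name, camera): "centre" ([x, y, z] in m, in world coordinates, good to about 4 mm: the middle of the surface that is visible of it).
- robot.spot_point(name, camera): "centre" ([x, y, z] in m, in world coordinates, good to about 4 mm: a listed point, or the origin of a listed thing).
The state is a dict: "time": time; "joint_positions": joint angles; "qvel": joint speeds; "joint_torque": joint torques, N m; "tool_pos": TCP position; "ee_rot": TCP orientation; "wrist_force": force on the tool from outside, world axes, zero at the start; "wrist_torque": the same for the moment, N m; "width": finger opening in m; "finger_force": force on a finger pad.
Only numpy, scipy, OpenCV 4.12 (cv2) and the standard library are available. Lean on these libraries where they do the work, as an engineer would, in place of code of your own. Each camera call takes 0.05 s, during which the arm holds its last target. There are 200 camera calls.

TASK

Load the test stand: put every loose ballast ring on the desk over the upright arbor, the widest at the bottom and each next one narrower, then swing the yellow retaining arm gently down over them onto its rest. Hook the draw latch's wire loop over the keeper lip on the arm's nose and press the red lever down over centre until it lies flat; only when that is done, slide the black fader grip level with the red pointer on its scale.

Things in the scene. Friction and masses are not known exactly. Their poses are not given: they have to be found in the camera images.
- ring_a_centre (a point): dark steel ballast ring, loose, 70 mm outer diameter, 29 mm bore, 22 mm thick, lying flat; the point is its centre, 11 mm above its underside; z is its axis. May be absent (two or all three of the three rings are out)
- ring_b_centre (a point): brass ballast ring, loose, 58 mm outer diameter, 29 mm bore, 22 mm thick, lying flat; the point is its centre, 11 mm above its underside; z is its axis. May be absent (two or all three of the three rings are out)
- ring_c_centre (a point): blue painted ballast ring, loose, 46 mm outer diameter, 29 mm bore, 22 mm thick, lying flat; the point is its centre, 11 mm above its underside; z is its axis. May be absent (two or all three of the three rings are out)
- arbor_axis (a point): point on the axis of the stand's fixed upright steel arbor, on top of the 68 mm flange where the lowest ring rests, 15 mm above the desk. The arbor is 24 mm in diameter, tapers over its last 12 mm to a 12 mm tip and ends 78 mm above this point. Axes: x runs along the stand from the latch end over the arbor to the retaining arm's hinge, y across, z up
- stand: the test stand, fixed: dark steel plate 345 x 90 x 12 mm, origin under the plate's middle, axes as point arbor_axis. On its middle line: the arm's rest post (14 mm across, top 98 mm above the desk) 73 mm from the arbor axis on the latch side, the hinge posts (42 mm across, 120 mm high) 70 mm from it on the other side
- retainer (a joint): hinge of the yellow retaining arm, rad: 0 = down on its rest, horizontal over the arbor; about 1.75 = standing open. Stiff hinge, the arm stays where it is left (about 2 N at the grip moves it). Its hinge axis runs across the stand, 70 mm beyond the arbor axis and 90 mm above point arbor_axis
- retainer_grip (a point): point inside the arm's bar where it can be gripped across its 22 mm width: 140 mm from the hinge axis, 25 mm short of the arm's nose end; the bar is 22 mm wide and 14 mm thick; x points along the arm to the hinge, z square to it (up when the arm is down)
- keeper_seat (a point): centre of where the loop's cross-bar sits when drawn tight: 4 mm above the top face of the arm's nose, in the corner behind the keeper lip, a 20 mm wide steel lip 6 mm thick whose back face is 4 mm to -x of this point and whose top is 9 mm above it; axes as point retainer_grip. The arm's top face behind it is flat and free
- latch_pivot (a point): fixed pivot of the latch lever, 50 mm above the desk, 165 mm from the arbor axis on the middle line of the stand; axes as point arbor_axis. With the arm down keeper_seat lies 85 mm in x and 66 mm in z from it
- latch_lever (a joint): red latch lever, rad: 0 = pressed flat on its rest, pointing to the stand's -x; about 1.9 = raised, leaning a little past upright towards the arm, at its stop. Stays where it is left; the last part of the way down draws the loop against a spring (a few N at the tip) and snaps over centre
- lever_tip (a point): middle of the upper face (upper when pressed flat) of the lever near its free end, 70 mm along the lever from the pivot; the lever is 22 mm wide and 8 mm thick and 80 mm long
- latch_yoke (a joint): hinge of the loop on the lever, rad: 3.35 = at its stop, folded back from the arm; about 1.7 = over the keeper with the lever raised; turns freely. Its axis lies 18 mm from latch_pivot: with the lever at joint value t, at angle (230 deg - t) about the pivot in the stand's x-z plane, measured from +x towards +z
- loop_bar (a point): middle of the cross-bar at the free end of the wire loop, 122 mm from the loop's hinge axis (a spring lets it stretch up to 7 mm). The bar is 8 mm thick, runs across the stand and carries a black 16 mm disc at each end, 48 mm over the discs: grip it from above across the discs, outside the 22 mm wide arm. At the start it stands up, folded back from the arm
- pen_pot (a point): bystander, fixed: axis of a pen pot of 75 mm diameter, with its pens about 150 mm high, standing among the rings
- papers_corner (a point): bystander, fixed: the corner nearest the rings of a pile of papers 24 mm high, which spreads from there towards the robot
- fader (a joint): travel of the fader grip along its track, m: 0 to 0.08, about 1.5 N of friction, growing towards the track's +y
- fader_grip (a point): middle of the black fader grip, 20 mm above its foot and 42.5 mm above the desk (grip 26 mm across, 18 mm along the track, 34 mm high, top 56.5 mm above the desk); y runs along the track. The box under it is 56 x 136 x 22 mm and fixed
- pointer_mark (a point): where the fader grip's middle point shall be: on the track's middle line level with the red pointer on the +x side of the scale; y runs along the track

How it is judged:
By the outcome, as a careful person would: the job done as asked, in the order asked, and still so for the second after the job is handed in, with the robot touching nothing.
Of ring_a, ring_b, ring_c only 2 to 3 are there at a start; the rules pass over those that are not, and their reading is None.
At some moment in a run one of ring_a, ring_b, ring_c may be knocked a few centimetres aside while the robot is not near it.
It also fails if it takes over 200 s, if anything falls off the work surface, if the arm or the gripper's body presses on something with over 40 N, if the wrist force passes 120 N, or if a joint passes its speed limit or range.

## Working session

There is one attempt and no reset: what is moved stays moved. The work goes in short steps, Python scripts to look and compute and a tool call to move; the robot and the scene stay as the last step left them, time stands still between calls to the robot, and variables do not carry over. Pictures are saved under pics/ and viewed, at most 19 in all, crops included, and the job is handed in when it is done.

Besides the shell and the picture viewer there is one more tool, called as name(argument=value, ...), one argument or row to a line, values as JSON. play_rows: Moves the arm, as the interface text tells. Its arguments: {"type":"object","properties":{"translation":{"type":"array","items":{"type":"array","items":{"type":"number","minimum":-1,"maximum":1}}},"twist":{"type":"array","items":{"type":"array","items":{"type":"number","minimum":-1,"maximum":1}}},"gripper":{"type":"array","items":{"type":"number"}}},"required":["translation","twist","gripper"]}

```bash
ls; mkdir -p pics; cat > h.py <<'E'
import numpy as np, cv2
from scipy.spatial.transform import Rotation as R
from bench import robot
def save(cam,f):
    im=robot.snapshot(cam); cv2.imwrite('pics/'+f,im[:,:,::-1]); return im
def look(names,cam):
    for n in names:
        for r in robot.spot_point(n,cam)[:2]: print(cam,n,np.round(r['centre'],4),round(r['score'],2))
def state():
    o=robot.get_obs(); p=np.array(o['tool_pos']); 
    print('t',round(o['time'],2),'tcp',p.round(4),'rpy',np.round(o['ee_rot'],3),'w',round(o['width'],4),'F',np.round(o['wrist_force'],1),'ff',np.round(o['finger_force'],1),'q',np.round(o['joint_positions'],2)); return o
def ray(cam,u,v,z,m=None):
    m=m or robot.camera_model(cam);K=np.array(m['camera_matrix']);d=np.array([[[u,v]]],float)
    s=cv2.undistortPoints(d,K,np.array([m['k1'],0,0,0.]))[0,0]
    Rm=cv2.Rodrigues(np.array(m['rvec'],float))[0];t=np.array(m['tvec'],float).ravel()
    c=-Rm.T@t; w=Rm.T@np.array([s[0],s[1],1]); return c+w*(z-c[2])/w[2]
def proj(cam,P):
    m=robot.camera_model(cam);K=np.array(m['camera_matrix'])
    return cv2.projectPoints(np.array(P,float).reshape(-1,3),np.array(m['rvec'],float),np.array(m['tvec'],float),K,np.array([m['k1'],0,0,0.]))[0].reshape(-1,2)
E
cat > a.py <<'E'
from h import *
N=['ring_a_centre','ring_b_centre','ring_c_centre','arbor_axis','stand','retainer_grip','keeper_seat','latch_pivot','lever_tip','loop_bar','pen_pot','papers_corner','fader_grip','pointer_mark']
state()
for c in ['scene','side']:
    save(c,c+'0.png'); look(N,c)
a=[cv2.imread('pics/scene0.png'),cv2.imread('pics/side0.png')]
E
python3 a.py
```

```text
pics
t 0.0 tcp [ 0.1895 -0.5162  0.4035] rpy [-3.139 -0.     0.352] w 0.0944 F [ 0.   0.4 -0.3] ff 0.0 q [-1.32  0.09  1.37 -0.    1.68 -0.1 ]
scene ring_a_centre [ 0.4271 -0.2741  0.011 ] 0.61
scene ring_b_centre [ 0.4943 -0.0273  0.0094] 0.6
scene ring_c_centre [ 0.5137 -0.1388  0.0168] 0.53
scene ring_c_centre [0.6605 0.1835 0.2565] 0.29
scene arbor_axis [0.6637 0.0914 0.0157] 0.91
scene arbor_axis [ 0.4535 -0.1713  0.0148] 0.67
scene stand [ 0.6601  0.0034 -0.001 ] 0.92
scene stand [0.4568 0.1458 0.0461] 0.63
scene retainer_grip [0.6643 0.1748 0.2444] 0.79
scene retainer_grip [0.4609 0.1453 0.0448] 0.26
scene keeper_seat [0.6632 0.1849 0.2519] 0.55
scene latch_pivot [ 0.66   -0.0727  0.0466] 0.97
scene lever_tip [ 0.659  -0.0507  0.1176] 0.56
scene loop_bar [ 0.6594 -0.15    0.164 ] 0.52
scene loop_bar [ 0.4594 -0.1751  0.0132] 0.29
scene papers_corner [ 0.4529 -0.1711  0.0148] 0.65
scene papers_corner [ 0.6613 -0.1516  0.1637] 0.29
scene fader_grip [0.4616 0.0873 0.0449] 0.5
scene pointer_mark [0.4603 0.1472 0.0433] 0.44
side ring_a_centre [ 0.4306 -0.2814  0.0129] 0.88
side ring_b_centre [ 0.4896 -0.0264  0.0125] 0.55
side ring_c_centre [ 0.5179 -0.1428  0.0098] 0.48
side arbor_axis [0.6608 0.0936 0.0146] 0.63
side arbor_axis [0.6606 0.1834 0.2553] 0.28
side stand [ 6.575e-01  9.500e-03 -6.000e-04] 0.9
side retainer_grip [0.6667 0.1722 0.2416] 0.64
side keeper_seat [0.6632 0.1851 0.2553] 0.55
side latch_pivot [ 0.6564 -0.0751  0.0507] 0.85
side lever_tip [ 0.6614 -0.0464  0.1145] 0.61
side loop_bar [ 0.6567 -0.1533  0.171 ] 0.62
side papers_corner [ 0.4537 -0.1704  0.008 ] 0.7
side papers_corner [0.4594 0.1486 0.0425] 0.58
side fader_grip [0.4635 0.0828 0.0427] 0.46
side pointer_mark [0.457  0.1491 0.037 ] 0.34
```

View pics/scene0.png

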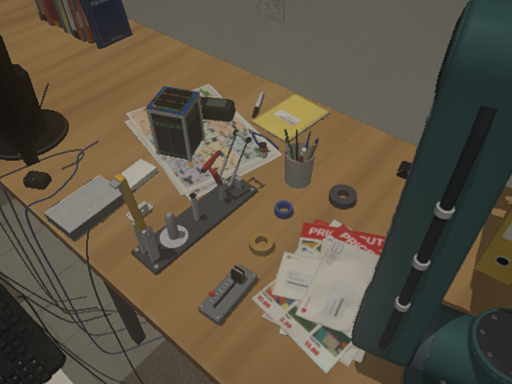

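View pics/side0.png

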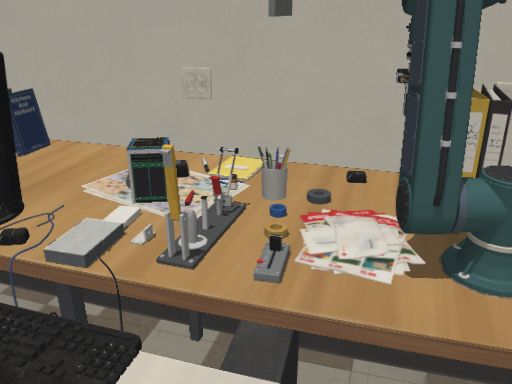

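play_rows(
  translation=[
    [0,0,0],
    [0,0,0],
    [0,0,0],
    [0,0,0],
    [0,0,0],
    [0,0,0],
    [0,0,0],
    [0,0,0],
  ],
  twist=[
    [0,0,-1],
    [0,0,-1],
    [0,0,-1],
    [0,0,-1],
    [0,0,-1],
    [0,0,-1],
    [0,0,-1],
    [0,0,-1],
  ],
  gripper=[1,1,1,1,1,1,1,1],
)

```text
time: 2.3
tool_pos: [0.1895, -0.5163, 0.4047]
ee_rot: [3.142, 0.0, 1.156]
wrist_force: [0.3, -0.1, 0.5]
width: 0.0941
finger_force: 0.0
```

play_rows(
  translation=[
    [0,0,0],
    [0,0,0],
    [0,0,0],
    [0,0,0],
    [0,0,0],
  ],
  twist=[
    [0,0,-1],
    [0,0,-1],
    [0,0,-1],
    [0,0,-1],
    [0,0,-0.19],
  ],
  gripper=[1,1,1,1,1],
)

```text
time: 2.8
tool_pos: [0.1895, -0.5163, 0.4047]
ee_rot: [3.142, 0.0, 1.572]
wrist_force: [-0.3, 0.0, 0.6]
width: 0.0939
finger_force: 0.0
```

play_rows(
  translation=[
    [0.9,0.8,0],
    [0.9,0.8,0],
    [0.9,0.8,0],
    [0.9,0.8,0],
    [0.9,0.8,0],
    [0.9,0.8,0],
    [0.9,0.8,0],
    [0,0,0],
  ],
  twist=[
    [0,0,0],
    [0,0,0],
    [0,0,0],
    [0,0,0],
    [0,0,0],
    [0,0,0],
    [0,0,0],
    [0,0,0],
  ],
  gripper=[1,1,1,1,1,1,1,1],
)

```text
time: 3.6
tool_pos: [0.4162, -0.2603, 0.4049]
ee_rot: [3.14, -0.002, 1.577]
wrist_force: [-0.9, -0.3, 0.8]
width: 0.0941
finger_force: 0.0
```

```bash
cat > b.py <<'E'
from h import *
state()
for px in [(298,186),]: print('pot',ray('scene',*px,0))
save('wrist','w1.png'); m=robot.camera_model('wrist')
Rm=cv2.Rodrigues(np.array(m['rvec'],float))[0]; print('cam',-Rm.T@np.array(m['tvec']).ravel(), Rm.round(2))
look(['ring_a_centre','ring_b_centre','ring_c_centre','pen_pot','papers_corner','arbor_axis'],'wrist')
E
python3 b.py
```

```text
t 3.6 tcp [ 0.4162 -0.2603  0.4049] rpy [ 3.140e+00 -2.000e-03  1.577e+00] w 0.0941 F [-0.9 -0.3  0.8] ff 0.0 q [-0.68 -0.05  1.51  0.    1.68 -0.68]
pot [ 0.54273383 -0.24207344  0.        ]
cam [ 0.41431874 -0.18582708  0.38579843] [[ 1.    0.   -0.  ]
 [ 0.   -0.96  0.27]
 [ 0.   -0.27 -0.96]]
wrist ring_a_centre [ 0.4293 -0.2755  0.0098] 0.73
wrist ring_c_centre [ 0.517  -0.1395  0.0115] 0.73
wrist papers_corner [ 0.4535 -0.1706  0.0163] 0.63
```

View pics/w1.png

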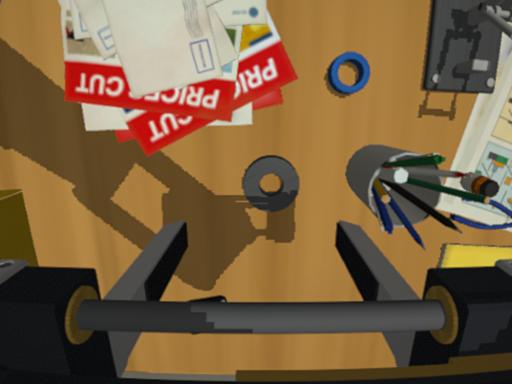

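play_rows(
  translation=[
    [0,0,0],
    [0,0,0],
    [0,0,0],
    [0,0,0],
    [0,0,0],
    [0,0,0],
    [0,0,0],
    [0,0,0],
  ],
  twist=[
    [0,0,1],
    [0,0,1],
    [0,0,1],
    [0,0,1],
    [0,0,1],
    [0,0,1],
    [0,0,1],
    [0,0,1],
  ],
  gripper=[1,1,1,1,1,1,1,1],
)

```text
time: 4.75
tool_pos: [0.4128, -0.2654, 0.4047]
ee_rot: [3.142, 0.0, 0.764]
wrist_force: [-0.2, 0.7, 0.5]
width: 0.0938
finger_force: 0.0
```

play_rows(
  translation=[
    [0,0,0],
    [0,0,0],
    [0,0,0],
    [0,0,0],
    [0,0,0],
    [0,0,0],
    [0,0,0],
    [0,0,0],
  ],
  twist=[
    [0,0,1],
    [0,0,1],
    [0,0,1],
    [0,0,1],
    [0,0,1],
    [0,0,1],
    [0,0,1],
    [0,0,0.8],
  ],
  gripper=[1,1,1,1,1,1,1,1],
)

```text
time: 5.55
tool_pos: [0.4128, -0.2654, 0.4047]
ee_rot: [3.141, 0.0, -0.016]
wrist_force: [0.5, 0.2, 0.6]
width: 0.0937
finger_force: 0.0
```

```bash
python3 - <<'E'
from h import *
state()
save('wrist','w2.png'); look(['ring_a_centre','pen_pot'],'wrist')
E
```

```text
t 5.55 tcp [ 0.4128 -0.2654  0.4047] rpy [ 3.141  0.    -0.016] w 0.0937 F [0.5 0.2 0.6] ff 0.0 q [-0.69 -0.05  1.51 -0.    1.68  0.9 ]
wrist ring_a_centre [ 0.4291 -0.2768  0.0106] 0.96
wrist pen_pot [ 0.5593 -0.2603  0.0507] 0.97
```

View pics/w2.png

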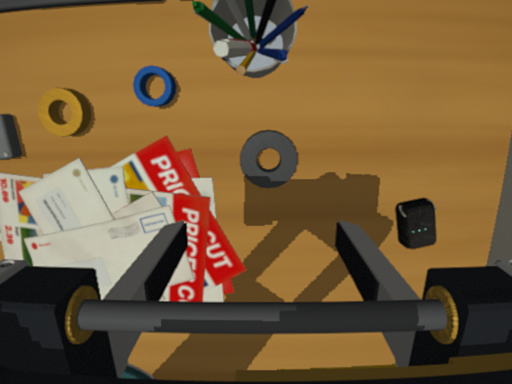

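play_rows(
  translation=[
    [0.2,0.15,0.5],
    [0.21,0.14,0.8],
    [0,0,0.8],
    [0,0,0.8],
    [0,0,0.8],
    [0,0,0.7],
    [0,0,0.4],
    [0,0,0],
  ],
  twist=[
    [0,0,0],
    [0,0,0],
    [0,0,0],
    [0,0,0],
    [0,0,0],
    [0,0,0],
    [0,0,0],
    [0,0,0],
  ],
  gripper=[1,1,1,1,1,1,1,1],
)

```text
time: 6.5
tool_pos: [0.4285, -0.2757, 0.2096]
ee_rot: [-3.138, 0.005, -0.009]
wrist_force: [0.1, -1.3, -1.0]
width: 0.0941
finger_force: 0.0
```

```bash
python3 - <<'E'
from h import *
print(ray('wrist',0,0,0)*0)
state()
save('wrist','w3.png'); look(['ring_a_centre'],'wrist')
E
```

```text
[ 0. -0.  0.]
t 6.5 tcp [ 0.4285 -0.2757  0.2096] rpy [-3.138  0.005 -0.009] w 0.0941 F [ 0.1 -1.3 -1. ] ff 0.0 q [-0.68  0.13  1.73 -0.    1.29  0.9 ]
wrist ring_a_centre [ 0.4312 -0.2747  0.0107] 0.71
```

View pics/w3.png

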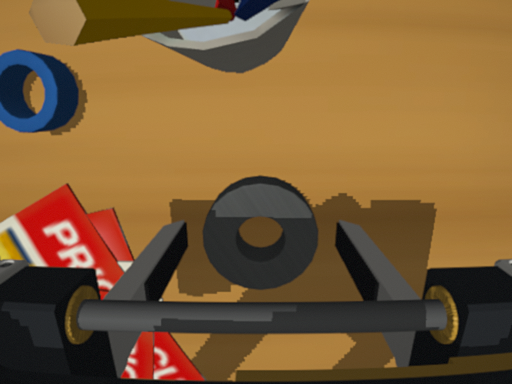

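play_rows(
  translation=[
    [0,0,0.15],
    [0,0,0],
    [0,0,0],
    [0,0,0],
    [0,0,0],
    [0,0,0],
    [0,0,0],
    [0,0,0],
  ],
  twist=[
    [0,0,0],
    [0,0,0],
    [0,0,0],
    [0,0,0],
    [0,0,0],
    [0,0,0],
    [0,0,0],
    [0,0,0],
  ],
  gripper=[1,0.3,0.3,0.3,0.3,0.3,0.3,0.3],
)

```text
time: 7.4
tool_pos: [0.43, -0.2759, 0.2072]
ee_rot: [-3.141, -0.001, -0.009]
wrist_force: [0.5, 2.8, 4.4]
width: 0.0687
finger_force: 29.9
```

```bash
cat >> h.py <<'E'
def ring(col,z,show=1):
    "hue-free: return mask-based ellipse centre of ring top face, in world at height z"
    im=robot.snapshot('wrist'); hsv=cv2.cvtColor(im,cv2.COLOR_RGB2HSV)
    return im,hsv
E
python3 - <<'E'
from h import *
o=state(); print('ctr top',ray('wrist',260,233,0.022))
E
```

```text
t 7.4 tcp [ 0.43   -0.2759  0.2072] rpy [-3.141e+00 -1.000e-03 -9.000e-03] w 0.0687 F [0.5 2.8 4.4] ff 29.9 q [-0.68  0.13  1.73  0.    1.28  0.9 ]
ctr top [ 0.43608952 -0.2763526   0.022     ]
```

play_rows(
  translation=[
    [0,0,-0.4],
    [0,0,-0.8],
    [0,0,-0.8],
    [0,0,-0.8],
    [0,0,-0.6],
    [0,0,-0.2],
    [0,0,0],
    [0,0,0],
  ],
  twist=[
    [0,0,0],
    [0,0,0],
    [0,0,0],
    [0,0,0],
    [0,0,0],
    [0,0,0],
    [0,0,-0.5],
    [0,0,-1],
  ],
  gripper=[0.3,0.3,0.3,0.3,0.3,0.3,0.3,0.3],
)

```text
time: 8.2
tool_pos: [0.4296, -0.2761, 0.3491]
ee_rot: [-3.141, 0.002, 0.144]
wrist_force: [-0.3, 0.9, -2.6]
width: 0.0687
finger_force: 29.9
```

play_rows(
  translation=[
    [0,0,0],
    [0,0,0],
    [0,0,0],
    [0,0,0],
    [0,0,0],
    [0,0,0],
    [0,0,0],
    [0,0,0],
  ],
  twist=[
    [0,0,-1],
    [0,0,-1],
    [0,0,-1],
    [0,0,-1],
    [0,0,-1],
    [0,0,-1],
    [0,0,-1],
    [0,0,-1],
  ],
  gripper=[0.3,0.3,0.3,0.3,0.3,0.3,0.3,0.3],
)

```text
time: 9.0
tool_pos: [0.4295, -0.2761, 0.3482]
ee_rot: [-3.138, 0.001, 0.945]
wrist_force: [-1.0, 0.6, -3.1]
width: 0.0689
finger_force: 29.9
```

```bash
cat >> h.py <<'E'
def mv(x,y,z,yaw=None):
    o=robot.get_obs(); p=np.array(o['tool_pos']); Rm=R.from_euler('xyz',o['ee_rot']).as_matrix()
    d=Rm.T@(np.array([x,y,z])-p)/0.04; print('to',(x,y,z),'units',d.round(3))
    if yaw is not None: print('  twist units z',round(-(yaw-o['ee_rot'][2])/0.1,2))
E
python3 - <<'E'
from h import *
state(); mv(0.43,0.0925,0.352); mv(.662,.0925,.352)
im=save('wrist','w4.png'); look(['ring_a_centre'],'wrist')
E
```

```text
t 9.0 tcp [ 0.4295 -0.2761  0.3482] rpy [-3.138e+00  1.000e-03  9.450e-01] w 0.0689 F [-1.   0.6 -3.1] ff 29.9 q [-0.68  0.02  1.55 -0.    1.57 -0.06]
to (0.43, 0.0925, 0.352) units [ 7.474 -5.389 -0.08 ]
to (0.662, 0.0925, 0.352) units [10.873 -0.689 -0.099]
wrist ring_a_centre [ 0.4267 -0.2799  0.1509] 0.85
```

View pics/w4.png

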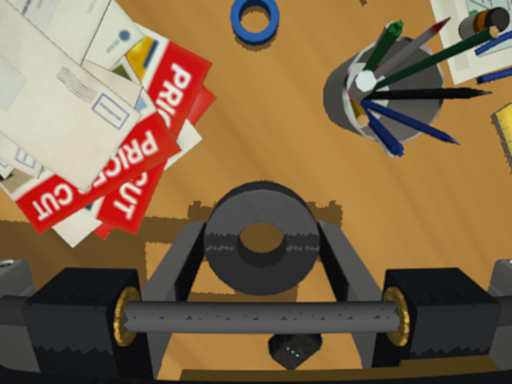

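```bash
python3 - <<'E'
from h import *
o=robot.get_obs(); p=np.array(o['tool_pos']); Rm=R.from_euler('xyz',o['ee_rot']).as_matrix()
a=np.linspace(0,2*np.pi,200)
for d in (0,.003,.006):
  for r in (.035,.0145):
    for lz in (.185,.207):
      q=proj('wrist',p+np.c_[d+r*np.cos(a),r*np.sin(a),0*a+lz]@Rm.T); print(d,r,lz,q.min(0).round(1),q.max(0).round(1))
im=cv2.imread('pics/w4.png'); 
print(im[205:300:3,262].tolist())
E
```

```text
0 0.035 0.185 [201.2 183.7] [319.8 292.6]
0 0.035 0.207 [207.4 175.2] [313.7 274.2]
0 0.0145 0.185 [235.9 218.2] [285.1 263.3]
0 0.0145 0.207 [238.5 206.3] [282.6 247.3]
0.003 0.035 0.185 [200.9 178.4] [320.1 288.4]
0.003 0.035 0.207 [207.2 170.5] [313.9 270.4]
0.003 0.0145 0.185 [235.8 213.3] [285.2 258.8]
0.003 0.0145 0.207 [238.4 201.8] [282.7 243.2]
0.006 0.035 0.185 [200.6 173.1] [320.4 284.2]
0.006 0.035 0.207 [207.  165.7] [314.1 266.5]
0.006 0.0145 0.185 [235.7 208.3] [285.3 254.3]
0.006 0.0145 0.207 [238.3 197.3] [282.8 239.1]
[[77, 79, 78], [76, 78, 76], [77, 77, 77], [76, 79, 76], [77, 79, 78], [75, 76, 74], [39, 76, 102], [39, 77, 103], [39, 78, 103], [39, 76, 103], [38, 76, 102], [39, 75, 102], [38, 76, 102], [38, 76, 102], [38, 75, 102], [38, 76, 103], [32, 39, 46], [31, 32, 29], [31, 31, 31], [30, 32, 30], [31, 32, 31], [40, 42, 40], [42, 43, 41], [43, 44, 44], [45, 45, 45], [44, 44, 44], [43, 45, 44], [43, 44, 42], [42, 43, 42], [43, 45, 43], [42, 49, 54], [36, 74, 101]]
```

play_rows(
  translation=[
    [0.4,-0.2,0],
    [0.8,-0.5,0],
    [0.95,-0.6,0],
    [0.95,-0.6,0],
    [0.95,-0.6,0],
    [0.95,-0.6,0],
    [0.95,0.4,0],
    [0.95,0.4,0],
  ],
  twist=[
    [0,0,0],
    [0,0,0],
    [0,0,0],
    [0,0,0],
    [0,0,0],
    [0,0,0],
    [0,0,-0.3],
    [0,0,-0.25],
  ],
  gripper=[0.3,0.3,0.3,0.3,0.3,0.3,0.3,0.3],
)

```text
time: 9.9
tool_pos: [0.5174, 0.0039, 0.3496]
ee_rot: [-3.141, 0.001, 0.996]
wrist_force: [0.3, -0.9, -1.5]
width: 0.0685
finger_force: 29.9
```

play_rows(
  translation=[
    [0.95,0.2,0],
    [0.5,0,0],
    [0,0,0],
  ],
  twist=[
    [0,0,0],
    [0,0,0],
    [0,0,0],
  ],
  gripper=[0.3,0.3,0.3],
)

```text
time: 10.2
tool_pos: [0.5567, 0.0484, 0.3486]
ee_rot: [-3.139, 0.001, 0.997]
wrist_force: [0.4, 0.3, -3.7]
width: 0.0691
finger_force: 29.9
```

```bash
python3 - <<'E'
from h import *
state(); mv(.662,.0925,.352)
im=save('wrist','w5.png'); look(['arbor_axis','ring_a_centre','retainer_grip','stand','latch_pivot'],'wrist')
E
```

```text
t 10.2 tcp [0.5567 0.0484 0.3486] rpy [-3.139e+00  1.000e-03  9.970e-01] w 0.0691 F [ 0.4  0.3 -3.7] ff 29.9 q [-0.01  0.12  1.44  0.    1.58  0.56]
to (0.662, 0.0925, 0.352) units [ 2.355  1.613 -0.092]
wrist arbor_axis [0.6599 0.0971 0.0156] 0.98
wrist ring_a_centre [0.5571 0.045  0.1524] 0.55
wrist retainer_grip [0.5542 0.0417 0.1527] 0.33
wrist stand [ 0.6617  0.0061 -0.0018] 0.74
wrist latch_pivot [ 0.6605 -0.073   0.0489] 0.55
```

View pics/w5.png

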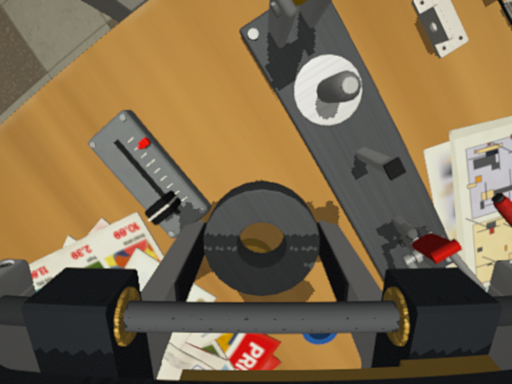

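```bash
python3 - <<'E'
from h import *
from scipy.optimize import minimize
im=cv2.imread('pics/w5.png').astype(int)
print('tip',ray('wrist',348,85,.093),'post',ray('wrist',394.5,168,.098))
m=((im.min(2)>110)&(im.max(2)-im.min(2)<40)).astype(np.uint8); m[:, :285]=0; m[:,370:]=0; m[140:]=0; m[:45]=0
c=max(cv2.findContours(m,cv2.RETR_EXTERNAL,cv2.CHAIN_APPROX_NONE)[0],key=cv2.contourArea); h=cv2.convexHull(c)
e=cv2.fitEllipse(h); print(e, ray('wrist',*e[0],.015))
a=np.linspace(0,2*np.pi,100)
q=proj('wrist',np.c_[.6620+.034*np.cos(a),.094+.034*np.sin(a),0*a+.015]); print(cv2.fitEllipse(q.astype(np.float32)))
E
```

```text
tip [0.66043287 0.08780225 0.093     ] post [0.66005766 0.01404376 0.098     ]
((327.618408203125, 89.43807220458984), (68.7549819946289, 72.1951904296875), 20.89714813232422) [0.66176528 0.08794333 0.015     ]
((324.5776062011719, 83.24102020263672), (67.97176361083984, 71.6952133178711), 18.63009262084961)
```

play_rows(
  translation=[
    [0.3,0.2,0],
    [0.6,0.4,0],
    [0.8,0.6,0],
    [0.5,0.4,0.1],
    [0.15,0.05,0.3],
    [0,0,0.4],
    [0,0,0.1],
    [0,0,0],
  ],
  twist=[
    [0,0,0],
    [0,0,0],
    [0,0,0],
    [0,0,0],
    [0,0,0],
    [0,0,0],
    [0,0,0],
    [0,0,0],
  ],
  gripper=[0.3,0.3,0.3,0.3,0.3,0.3,0.3,0.3],
)

```text
time: 11.3
tool_pos: [0.6609, 0.0889, 0.3126]
ee_rot: [-3.138, 0.003, 0.995]
wrist_force: [0.1, 0.3, -2.7]
width: 0.0688
finger_force: 29.9
```

```bash
python3 - <<'E'
from h import *
state(); mv(.6623,.090,.312)
im=save('wrist','w6.png'); look(['arbor_axis'],'wrist')
s=save('side','s6.png')
cv2.imwrite('pics/c6.png',np.hstack([cv2.resize(im[160:310,180:340],None,fx=2.5,fy=2.5),cv2.resize(s[100:275,130:290],(400,375))])[:,:,::-1])
print(proj('side',[.661,.09,.1]),proj('wrist',[[.661,.089,.093],[.661,.093,.093]]))
E
```

```text
t 11.3 tcp [0.6609 0.0889 0.3126] rpy [-3.138e+00  3.000e-03  9.950e-01] w 0.0688 F [ 0.1  0.3 -2.7] ff 29.9 q [ 0.05  0.38  1.2  -0.    1.57  0.62]
to (0.6623, 0.09, 0.312) units [0.043 0.015 0.014]
wrist arbor_axis [0.6597 0.0956 0.0171] 0.7
[[191.02293088 207.0143296 ]] [[259.58807077 219.67106667]
 [256.49385466 215.20257363]]
```

View pics/c6.png

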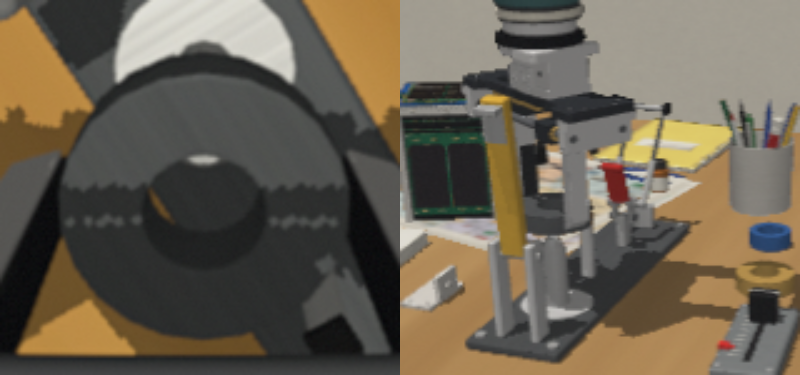

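```bash
cat >> h.py <<'E'
def fitcircle(pts,cam,r,z,x0):
    "fit world centre of horizontal circle radius r at height z to image edge points"
    from scipy.optimize import least_squares
    P=np.array([ray(cam,u,v,z)[:2] for u,v in pts])
    s=least_squares(lambda c:np.hypot(*(P-c).T)-r,x0,loss='soft_l1',f_scale=.001); return s.x,np.sqrt(np.mean(s.fun**2))
E
python3 - <<'E'
from h import *
im=cv2.imread('pics/w6.png').astype(int)
m=((im.min(2)>100)&(im.max(2)-im.min(2)<40)).astype(np.uint8); m[:, :215]=0; m[:,310:]=0; m[200:]=0;m[:110]=0
m[:, :]=cv2.morphologyEx(m,cv2.MORPH_OPEN,np.ones((3,3)))
pts=[]
for v in range(110,192):
    u=np.where(m[v])[0]
    if len(u)>3: pts+= [(u[0]-.5,v),(u[-1]+.5,v)]
print(len(pts),pts[::6])
print(fitcircle(pts,'wrist',.034,.015,[.661,.09]))
E
```

```text
134 [(np.float64(214.5), 110), (np.float64(214.5), 113), (np.float64(214.5), 116), (np.float64(214.5), 119), (np.float64(214.5), 122), (np.float64(215.5), 125), (np.float64(219.5), 128), (np.float64(221.5), 131), (np.float64(223.5), 134), (np.float64(253.5), 152), (np.float64(245.5), 155), (np.float64(239.5), 158), (np.float64(236.5), 161), (np.float64(233.5), 164), (np.float64(231.5), 167), (np.float64(229.5), 170), (np.float64(227.5), 173), (np.float64(226.5), 176), (np.float64(225.5), 179), (np.float64(225.5), 182), (np.float64(224.5), 185), (np.float64(224.5), 188), (np.float64(225.5), 191)]
(array([0.67877976, 0.12189616]), np.float64(0.011377033528584773))
```

```bash
python3 - <<'E'
from h import *
im=cv2.imread('pics/w6.png').astype(int)
m=((im.min(2)>100)&(im.max(2)-im.min(2)<40)).astype(np.uint8); m[:, :215]=0; m[:,310:]=0; m[200:]=0;m[:150]=0
m=cv2.morphologyEx(m,cv2.MORPH_OPEN,np.ones((3,3)))
pts=[]
for v in range(152,180):
    u=np.where(m[v])[0]
    if len(u)>3: pts+= [(u[0]-.5,v),(u[-1]+.5,v)]
print(fitcircle(pts,'wrist',.034,.015,[.661,.09]))
b=cv2.imread('pics/w6.png')[215:235,250:275]; print(b.mean(2).astype(int)[::2,::2])
for d in (-.004,-.002,0):print(d,proj('wrist',np.array([.6609,.0889,.3126-.185])+d*np.array([.54,.84,0])))
E
```

```text
(array([0.66446905, 0.09145105]), np.float64(0.00039256831533161725))
[[ 77  79  77  77  78  81  80  79  79  80  80  81  81]
 [ 78  78  80  77  78  81  81  79  77  78  80  79  82]
 [ 79  78  78  79  76  77  79  80  79  78  79  78  81]
 [ 80  79  75  73  81  85  90  81  75  76  78  79  79]
 [ 77  71  82 147 173 172 175 174 145  79  74  76  78]
 [ 50  45  55  76 110 122 119 109  74  52  47  52  66]
 [ 44  43  44  42  43  46  46  44  42  43  42  43  43]
 [ 46  44  44  44  45  46  43  45  46  44  44  44  44]
 [ 46  44  45  44  44  45  42  45  44  45  44  44  45]
 [ 46  46  44  44  44  43  44  45  45  47  43  45  44]]
-0.004 [[259.35603759 246.39331525]]
-0.002 [[259.33782053 243.36704371]]
0 [[259.31951603 240.32087318]]
```

play_rows(
  translation=[
    [0.09,0,0],
    [0,0,0.15],
    [0,0,0.2],
    [0,0,0.2],
    [0,0,0.15],
    [0,0,0],
  ],
  twist=[
    [0,0,0],
    [0,0,0],
    [0,0,0],
    [0,0,0],
    [0,0,0],
    [0,0,0],
  ],
  gripper=[0.3,0.3,0.3,0.3,0.3,0.3],
)

```text
time: 12.05
tool_pos: [0.6637, 0.0925, 0.2844]
ee_rot: [-3.139, 0.002, 0.996]
wrist_force: [-0.1, 0.5, -1.9]
width: 0.0684
finger_force: 29.9
```

play_rows(
  translation=[
    [0,0,0.2],
    [0,0,0.3],
    [0,0,0.3],
    [0,0,0.3],
    [0,0,0.2],
    [0,0,0.15],
    [0,0,0],
    [0,0,0],
  ],
  twist=[
    [0,0,0],
    [0,0,0],
    [0,0,0],
    [0,0,0],
    [0,0,0],
    [0,0,0],
    [0,0,0],
    [0,0,0],
  ],
  gripper=[0.3,0.3,0.3,0.3,0.3,0.3,0.3,0.3],
)

```text
time: 12.85
tool_pos: [0.6643, 0.0925, 0.2289]
ee_rot: [3.141, -0.0, 0.996]
wrist_force: [0.1, -0.4, -1.9]
width: 0.0689
finger_force: 29.9
```

play_rows(
  translation=[
    [0,0,0.12],
    [0,0,0],
    [0,0,0],
    [0,0,0],
    [0,0,-0.4],
    [0,0,-0.9],
    [0,0,-0.9],
    [0,0,-0.6],
  ],
  twist=[
    [0,0,0],
    [0,0,0],
    [0,0,0],
    [0,0,0],
    [0,0,0],
    [0,0,0],
    [0,0,0],
    [0,0,0],
  ],
  gripper=[0.3,0.3,0.9,0.9,0.9,0.9,0.9,0.9],
)

```text
time: 13.65
tool_pos: [0.6644, 0.0926, 0.3416]
ee_rot: [3.136, -0.004, 0.996]
wrist_force: [0.6, -0.3, -0.2]
width: 0.0896
finger_force: 0.0
```

```bash
python3 - <<'E'
from h import *
o=state(); mv(.492,-.027,.33); 
save('scene','x.png'); look(['ring_a_centre','ring_b_centre','ring_c_centre'],'scene')
E
```

```text
t 13.65 tcp [0.6644 0.0926 0.3416] rpy [ 3.136 -0.004  0.996] w 0.0896 F [ 0.6 -0.3 -0.2] ff 0.0 q [ 0.05  0.37  1.15 -0.    1.61  0.63]
to (0.492, -0.027, 0.33) units [-4.853 -1.993  0.258]
scene ring_a_centre [0.6626 0.0883 0.0236] 0.78
scene ring_c_centre [ 0.517  -0.1387  0.0137] 0.58
```

play_rows(
  translation=[
    [-0.3,-0.1,0],
    [-0.7,-0.3,0],
    [-0.9,-0.4,0],
    [-0.9,-0.4,0],
    [-0.9,-0.4,0.2],
    [-0.8,-0.3,0.5],
    [-0.35,-0.1,0.4],
    [0,0,0],
  ],
  twist=[
    [0,0,0],
    [0,0,0],
    [0,0,0],
    [0,0,0],
    [0,0,0],
    [0,0,0],
    [0,0,0],
    [0,0,0],
  ],
  gripper=[0.9,0.9,0.9,0.7,0.7,0.7,0.7,0.7],
)

```text
time: 14.65
tool_pos: [0.4887, -0.0274, 0.2872]
ee_rot: [-3.133, 0.004, 0.994]
wrist_force: [0.1, 0.7, -0.4]
width: 0.0802
finger_force: 0.0
```

```bash
python3 - <<'E'
from h import *
o=state()
im=save('wrist','w7.png'); look(['ring_b_centre','fader_grip','pointer_mark'],'wrist')
hsv=cv2.cvtColor(im,cv2.COLOR_RGB2HSV)
for n,p in (('a',(262,235)),): print(hsv[p[1]-40:p[1]+41:10,p[0]].tolist())
E
```

```text
t 14.65 tcp [ 0.4887 -0.0274  0.2872] rpy [-3.133  0.004  0.994] w 0.0802 F [ 0.1  0.7 -0.4] ff 0.0 q [-0.17  0.01  1.69 -0.    1.45  0.41]
wrist ring_b_centre [ 0.4881 -0.0223  0.0091] 0.92
wrist fader_grip [0.4629 0.0844 0.0428] 0.72
[[18, 164, 160], [18, 165, 155], [21, 195, 183], [20, 193, 94], [18, 164, 90], [17, 164, 90], [18, 170, 87], [17, 166, 86], [18, 171, 85]]
```

View pics/w7.png

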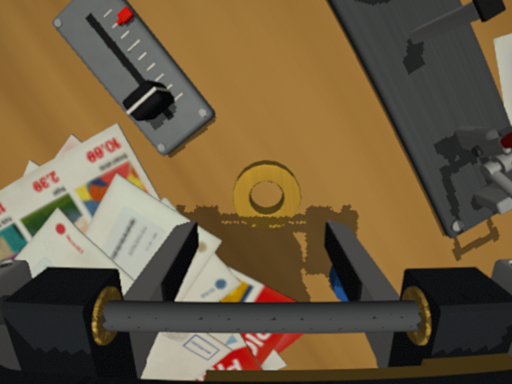

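```bash
python3 - <<'E'
from h import *
o=state(); p=np.array(o['tool_pos']); Rm=R.from_euler('xyz',o['ee_rot']).as_matrix()
print('ring ctr', ray('wrist',267,194,.022))
for n,px,z in (('paper1',(218,243),.024),('paper2',(160,195),.024),('paper3',(122,125),.024),('paper4',(298,298),.024),('fbox lo',(166,154),.022),('fbox right',(214,112),.022),('fbox left',(54,22),.022)): print(n,ray('wrist',*px,z).round(3))
im=cv2.imread('pics/w7.png'); hsv=cv2.cvtColor(im,cv2.COLOR_BGR2HSV)
m=((hsv[:,:,0]>=20)&(hsv[:,:,0]<=28)&(hsv[:,:,1]>175)).astype(np.uint8); m[:150]=0;m[240:]=0;m[:,:225]=0;m[:,310:]=0
n,l,s,c=cv2.connectedComponentsWithStats(m); print(s[s[:,4]>50])
for ax in (0.994,0.5,0.75):
  d=np.array([np.sin(ax),-np.cos(ax)]); cc=np.array([.490,-.0225]); print(ax,cc-d*.04,cc-d*.055, cc+d*.04)
E
```

```text
t 14.85 tcp [ 0.4923 -0.0264  0.2922] rpy [ 3.141e+00 -1.000e-03  9.960e-01] w 0.0798 F [ 0.2 -0.  -0.7] ff 0.0 q [-0.17  0.01  1.68  0.    1.45  0.41]
ring ctr [ 0.49956855 -0.02531119  0.022     ]
paper1 [ 0.439 -0.039  0.024]
paper2 [0.423 0.024 0.024]
paper3 [0.433 0.088 0.024]
paper4 [ 0.469 -0.127  0.024]
fbox lo [0.448 0.049 0.022]
fbox right [0.501 0.055 0.022]
fbox left [0.435 0.183 0.022]
[[     0      0    512    384 193675]
 [   233    161     68     69   2933]]
0.994 [ 0.45647144 -0.00068634] [0.44389823 0.00749378] [ 0.52352856 -0.04431366]
0.5 [0.47082298 0.0126033 ] [0.4636316  0.02576704] [ 0.50917702 -0.0576033 ]
0.75 [0.46273445 0.00676755] [0.45250987 0.01774289] [ 0.51726555 -0.05176755]
```

```bash
cat >> h.py <<'E'
def hueblob(h0,h1,smin,box,f='tmp.png'):
    im=save('wrist',f); hsv=cv2.cvtColor(im,cv2.COLOR_RGB2HSV); u0,v0,u1,v1=box
    m=np.zeros(im.shape[:2],np.uint8); k=((hsv[:,:,0]>=h0)&(hsv[:,:,0]<=h1)&(hsv[:,:,1]>smin)); m[v0:v1,u0:u1]=k[v0:v1,u0:u1]
    c=max(cv2.findContours(m,cv2.RETR_EXTERNAL,cv2.CHAIN_APPROX_NONE)[0],key=cv2.contourArea)[:,0]
    return c
def ringfit(c,r,zt,x0):
    # silhouette of cylinder: hull of projected top/bottom circles, match bbox centre & hull
    from scipy.optimize import least_squares
    a=np.linspace(0,2*np.pi,120); 
    def f(x):
        q=np.vstack([proj('wrist',np.c_[x[0]+r*np.cos(a),x[1]+r*np.sin(a),0*a+z]) for z in (zt,zt-.022)]).astype(np.float32)
        h=cv2.convexHull(q)
        return [cv2.pointPolygonTest(h,(float(u),float(v)),True) for u,v in c[::4]]
    s=least_squares(f,x0,diff_step=1e-3,loss='soft_l1',x_scale=.01); return s.x,np.sqrt(np.mean(s.fun**2))
E
python3 - <<'E'
from h import *
c=hueblob(20,28,175,(225,140,310,245)); o=state(); print(c.min(0),c.max(0))
r=ringfit(c,.029,.022,[.492,-.026]); print(r); mv(*r[0],.205)
E
```

```text
t 14.9 tcp [ 0.4925 -0.0263  0.2925] rpy [ 3.14e+00 -1.00e-03  9.97e-01] w 0.0798 F [0.5 0.6 0.3] ff 0.0 q [-0.17  0.01  1.68  0.    1.45  0.41]
[228 164] [293 231]
(array([ 0.4916021 , -0.02750911]), np.float64(1.5036229712200362))
to (np.float64(0.49160210322642983), np.float64(-0.027509107930082093), 0.205) units [-0.039 -0.005  2.188]
```

play_rows(
  translation=[
    [-0.04,0,0.3],
    [0,0,0.5],
    [0,0,0.6],
    [0,0,0.5],
    [0,0,0.28],
    [0,0,0],
    [0,0,0],
    [0,0,0],
  ],
  twist=[
    [0,0,0],
    [0,0,0],
    [0,0,0],
    [0,0,0],
    [0,0,0],
    [0,0,0],
    [0,0,0],
    [0,0,0],
  ],
  gripper=[0.7,0.7,0.7,0.7,0.7,0.7,0,0],
)

```text
time: 15.7
tool_pos: [0.4913, -0.0282, 0.206]
ee_rot: [3.139, -0.001, 0.996]
wrist_force: [0.5, -0.1, 0.0]
width: 0.0672
finger_force: 0.0
```

play_rows(
  translation=[
    [0,0,0],
    [0,0,0],
    [0,0,0],
    [0,0,-0.4],
    [0,0,-0.9],
    [0,0,-0.9],
    [0,0,-0.8],
    [0,0,-0.4],
  ],
  twist=[
    [0,0,0],
    [0,0,0],
    [0,0,0],
    [0,0,0],
    [0,0,0],
    [0,0,0],
    [0,0,0],
    [0,0,0],
  ],
  gripper=[0,0,0,0,0,0,0,0],
)

```text
time: 16.5
tool_pos: [0.4909, -0.0282, 0.3436]
ee_rot: [3.137, -0.002, 0.996]
wrist_force: [0.5, -1.5, -1.8]
width: 0.0575
finger_force: 30.0
```

play_rows(
  translation=[
    [0,0,0],
    [0,0,0],
    [0,0,0],
  ],
  twist=[
    [0,0,0],
    [0,0,0],
    [0,0,0],
  ],
  gripper=[0,0,0],
)

```text
time: 16.8
tool_pos: [0.4901, -0.028, 0.3383]
ee_rot: [-3.138, 0.002, 0.996]
wrist_force: [0.4, -0.2, -2.4]
width: 0.0574
finger_force: 30.0
```

```bash
python3 - <<'E'
from h import *
c=hueblob(20,28,175,(190,150,340,320)); o=state(); print(c.min(0),c.max(0))
p=np.array(o['tool_pos']); r=ringfit(c,.029,p[2]-.205+.022,p[:2]); print(r)
Rm=R.from_euler('xyz',o['ee_rot']).as_matrix(); d=Rm.T@np.r_[r[0]-p[:2],0]; print('ring off in tool',d)
mv(.664,.092,p[2])
E
```

```text
t 16.85 tcp [ 0.4902 -0.0281  0.3384] rpy [-3.138e+00  2.000e-03  9.960e-01] w 0.0572 F [-0.1 -0.7 -2.6] ff 30.0 q [-0.17 -0.02  1.61 -0.    1.55  0.4 ]
[212 185] [310 290]
(array([ 0.48958419, -0.02796023]), np.float64(3.037137986850491))
ring off in tool [-2.30211527e-04 -5.44297283e-04  2.40908253e-06]
to (0.664, 0.092, np.float64(0.3383940909480531)) units [ 4.882  2.014 -0.016]
```

play_rows(
  translation=[
    [0.3,0.1,0],
    [0.8,0.3,0],
    [0.9,0.4,0],
    [0.9,0.4,0],
    [0.9,0.4,0],
    [0.8,0.3,0],
    [0.25,0.1,0],
    [0,0,0],
  ],
  twist=[
    [0,0,0],
    [0,0,0],
    [0,0,0],
    [0,0,0],
    [0,0,0],
    [0,0,0],
    [0,0,0],
    [0,0,0],
  ],
  gripper=[0,0,0,0,0,0,0,0],
)

```text
time: 17.65
tool_pos: [0.6643, 0.0927, 0.3385]
ee_rot: [-3.139, 0.002, 0.998]
wrist_force: [-0.2, 0.2, -2.0]
width: 0.0574
finger_force: 30.0
```

play_rows(
  translation=[
    [0,0,0.2],
    [0,0,0.3],
    [0,0,0.2],
    [0,0,0],
    [0,0,0],
  ],
  twist=[
    [0,0,0],
    [0,0,0],
    [0,0,0],
    [0,0,0],
    [0,0,0],
  ],
  gripper=[0,0,0,0,0],
)

```text
time: 18.15
tool_pos: [0.6629, 0.0907, 0.3123]
ee_rot: [-3.141, 0.001, 0.995]
wrist_force: [0.1, -0.3, -2.9]
width: 0.0575
finger_force: 30.0
```

```bash
python3 - <<'E'
from h import *
o=state();mv(.6637,.0915,.285)
im=save('wrist','w8.png')
b=im[205:270,235:290].mean(2).astype(int); print(b[::3,::4])
E
```

```text
t 18.15 tcp [0.6629 0.0907 0.3123] rpy [-3.141e+00  1.000e-03  9.950e-01] w 0.0575 F [ 0.1 -0.3 -2.9] ff 30.0 q [ 0.05  0.38  1.2  -0.    1.56  0.63]
to (0.6637, 0.0915, 0.285) units [0.028 0.007 0.681]
[[137 132 130 131 133 129 131 128 130 132 129 129 127 130]
 [138 132 130 127 132 129 129 127 128 130 128 128 124 129]
 [135 132 128 126 130 127 128 126 128 129 127 128 124 129]
 [134 132 127 125 129 126 126 126 126 128 127 130 124 129]
 [133 132 128 126 125 131 148 142 125 125 129 127 123 128]
 [132 132 126 117 137 173 170 171 156  90 114 127 124 128]
 [132 132 108  72 135 173 170 173 154  77  42 109 124 128]
 [130 131  43  46  81 106 112 146  74  56  44  42 120 127]
 [130  89  41  44  47  73  94  77  51  44  44  43  80 127]
 [130  50  44  42  43  42  44  44  43  46  43  45  48 123]
 [ 85  46  43  44  43  42  44  43  43  42  45  43  48  69]
 [ 72  48  44  44  44  44  43  43  45  43  44  44  47  67]
 [ 72  45  55  43  44  45  43  43  44  44  42  50  48  66]
 [ 71  50  54  52  40  44  44  42  44  44  49  60  53  70]
 [ 78  58  51  50  50  48  43  43  48  51  51  55  55  83]
 [ 92  69  51  51  51  53  51  52  51  52  51  50  52 104]
 [ 73  71  52  52  50  53  53  54  51  52  52  51  70  70]
 [ 73  75  62  51  52  53  53  54  54  52  53  60  75  71]
 [ 72  74  76  62  53  53  52  52  53  53  60  74  72  70]
 [ 73  74  73  76  71  59  55  57  57  70  74  75  73  71]
 [ 72  75  75  75  73  75  76  75  74  72  74  73  73  72]
 [ 74  73  74  75  73  73  73  72  72  71  73  74  72  71]]
```

play_rows(
  translation=[
    [-0.025,0,0.1],
    [0,0,0.2],
    [0,0,0.2],
    [0,0,0.2],
    [0,0,0.1],
    [0,0,0],
  ],
  twist=[
    [0,0,0],
    [0,0,0],
    [0,0,0],
    [0,0,0],
    [0,0,0],
    [0,0,0],
  ],
  gripper=[0,0,0,0,0,0],
)

```text
time: 18.8
tool_pos: [0.6625, 0.0904, 0.279]
ee_rot: [-3.14, 0.002, 0.996]
wrist_force: [-0.5, 0.1, -1.6]
width: 0.0573
finger_force: 30.0
```

play_rows(
  translation=[
    [0,0,0.2],
    [0,0,0.3],
    [0,0,0.25],
    [0,0,0.1],
    [0,0,0],
    [0,0,0],
  ],
  twist=[
    [0,0,0],
    [0,0,0],
    [0,0,0],
    [0,0,0],
    [0,0,0],
    [0,0,0],
  ],
  gripper=[0,0,0,0,0,0],
)

```text
time: 19.4
tool_pos: [0.6629, 0.0903, 0.2467]
ee_rot: [3.141, -0.0, 0.996]
wrist_force: [-0.1, 0.4, -2.5]
width: 0.0573
finger_force: 30.0
```

play_rows(
  translation=[
    [0,0,0],
    [0,0,0],
    [0,0,0],
    [0,0,-0.4],
    [0,0,-0.9],
    [0,0,-0.9],
    [0,0,-0.3],
    [0,0,0],
  ],
  twist=[
    [0,0,0],
    [0,0,0],
    [0,0,0],
    [0,0,0],
    [0,0,0],
    [0,0,0],
    [0,0,0],
    [0,0,0],
  ],
  gripper=[0.7,0.7,0.7,0.7,0.7,0.7,0.7,0.7],
)

```text
time: 20.2
tool_pos: [0.6631, 0.0904, 0.3509]
ee_rot: [3.135, -0.004, 0.996]
wrist_force: [-0.7, -0.0, -0.8]
width: 0.0796
finger_force: 0.0
```

```bash
python3 - <<'E'
from h import *
state(); mv(.516,-.140,.34)
for c in ('side','scene'):
    save(c,'x.png'); look(['ring_a_centre','ring_b_centre','ring_c_centre'],c)
E
```

```text
t 20.2 tcp [0.6631 0.0904 0.3509] rpy [ 3.135 -0.004  0.996] w 0.0796 F [-0.7 -0.  -0.8] ff 0.0 q [ 0.05  0.37  1.14 -0.    1.63  0.63]
to (0.516, -0.14, 0.34) units [-6.834  0.045  0.244]
side ring_a_centre [0.6671 0.0892 0.0226] 0.52
side ring_a_centre [0.665  0.0893 0.0508] 0.31
side ring_b_centre [0.6615 0.0934 0.0486] 0.72
side ring_b_centre [0.4595 0.1474 0.0384] 0.6
side ring_c_centre [ 0.5173 -0.1457  0.0099] 0.52
side ring_c_centre [0.4589 0.0848 0.0395] 0.3
scene ring_a_centre [0.6611 0.0906 0.0252] 0.7
scene ring_b_centre [0.6655 0.094  0.0474] 0.58
scene ring_b_centre [0.6599 0.1829 0.2529] 0.43
scene ring_c_centre [ 0.5148 -0.1406  0.0145] 0.8
```

play_rows(
  translation=[
    [-0.4,0,0],
    [-0.9,0,0],
    [-1,0,0],
    [-1,0,0],
    [-1,0,0],
    [-1,0,0],
    [-0.9,0,0],
    [-0.6,0,0],
  ],
  twist=[
    [0,0,0],
    [0,0,0],
    [0,0,0],
    [0,0,0],
    [0,0,0],
    [0,0,0],
    [0,0,0],
    [0,0,-0.7],
  ],
  gripper=[0.7,0.7,0.7,0.7,0.6,0.5,0.5,0.5],
)

```text
time: 21.4
tool_pos: [0.5134, -0.1396, 0.3463]
ee_rot: [-3.141, 0.001, 1.066]
wrist_force: [0.9, -0.3, -0.1]
width: 0.0707
finger_force: 0.0
```

play_rows(
  translation=[
    [0,0,0],
    [0,0,0],
    [0,0,0],
    [0,0,0.3],
    [0,0,0.4],
    [0,0,0.4],
    [0,0,0],
    [0,0,0],
  ],
  twist=[
    [0,0,-1],
    [0,0,-1],
    [0,0,-1],
    [0,0,-1],
    [0,0,-1],
    [0,0,0],
    [0,0,0],
    [0,0,0],
  ],
  gripper=[0.5,0.5,0.5,0.5,0.5,0.5,0.5,0.5],
)

```text
time: 22.2
tool_pos: [0.5147, -0.1379, 0.3024]
ee_rot: [-3.141, -0.0, 1.566]
wrist_force: [1.4, -0.4, -0.9]
width: 0.0705
finger_force: 0.0
```

```bash
python3 - <<'E'
from h import *
c=hueblob(100,125,120,(150,100,380,330)); o=state(); print(c.min(0),c.max(0))
r=ringfit(c,.023,.022,[.516,-.141]); print(r); mv(*r[0],.205)
look(['ring_c_centre'],'wrist')
E
```

```text
t 22.25 tcp [ 0.515  -0.138   0.3032] rpy [3.141 0.    1.566] w 0.0708 F [-0.1  0.5  0.2] ff 0.0 q [-0.37  0.09  1.57 -0.    1.48 -0.36]
[240 174] [289 224]
(array([ 0.5171864 , -0.14433505]), np.float64(1.9545106826440828))
to (np.float64(0.5171863997016835), np.float64(-0.14433504613804177), 0.205) units [-0.158  0.055  2.456]
wrist ring_c_centre [ 0.516  -0.1375  0.0148] 0.96
```

play_rows(
  translation=[
    [-0.08,0.05,0.4],
    [0,0,0.6],
    [0,0,0.6],
    [0,0,0.5],
    [0,0,0.34],
    [0,0,0],
    [0,0,0],
    [0,0,0],
  ],
  twist=[
    [0,0,0],
    [0,0,0],
    [0,0,0],
    [0,0,0],
    [0,0,0],
    [0,0,0],
    [0,0,0],
    [0,0,0],
  ],
  gripper=[0.5,0.5,0.5,0.5,0.5,0.5,-0.3,-0.3],
)

```text
time: 23.1
tool_pos: [0.5175, -0.1414, 0.2067]
ee_rot: [3.139, 0.001, 1.566]
wrist_force: [-0.3, 0.3, 0.9]
width: 0.0578
finger_force: 0.0
```

play_rows(
  translation=[
    [0,0,0],
    [0,0,0],
    [0,0,0],
    [0,0,-0.4],
    [0,0,-0.9],
    [0,0,-0.9],
    [0,0,-0.8],
    [0,0,-0.5],
  ],
  twist=[
    [0,0,0],
    [0,0,0],
    [0,0,0],
    [0,0,0],
    [0,0,0],
    [0,0,0],
    [0,0,0],
    [0,0,0],
  ],
  gripper=[-0.3,-0.3,-0.3,-0.3,-0.3,-0.3,-0.3,-0.3],
)

```text
time: 23.9
tool_pos: [0.5169, -0.1411, 0.3477]
ee_rot: [3.138, 0.001, 1.566]
wrist_force: [0.4, -0.4, -1.9]
width: 0.0455
finger_force: 30.0
```

play_rows(
  translation=[
    [0,0,0],
    [0,0,0],
    [0,0,0],
    [0,0,0],
    [0,0,0],
    [0,0,0],
    [0,0,0],
    [0,0,0],
  ],
  twist=[
    [0,0,0.9],
    [0,0,1],
    [0,0,1],
    [0,0,1],
    [0,0,1],
    [0,0,0.8],
    [0,0,0],
    [0,0,0],
  ],
  gripper=[-0.3,-0.3,-0.3,-0.3,-0.3,-0.3,-0.3,-0.3],
)

```text
time: 24.7
tool_pos: [0.5167, -0.1411, 0.3446]
ee_rot: [-3.141, 0.0, 0.997]
wrist_force: [0.7, -0.0, -1.2]
width: 0.0453
finger_force: 30.0
```

```bash
python3 - <<'E'
from h import *
o=state(); p=np.array(o['tool_pos']); im=save('wrist','w9.png')
mv(.6625,.090,p[2])
Rm=R.from_euler('xyz',o['ee_rot']).as_matrix(); a=np.linspace(0,2*np.pi,200)
for d in (-.004,0,.004):
  for r in (.023,.0145):
    q=proj('wrist',p+np.c_[d+r*np.cos(a),r*np.sin(a),0*a+.183]@Rm.T); print(d,r,q.min(0).round(1),q.max(0).round(1))
b=im[175:300,262]; h=cv2.cvtColor(im,cv2.COLOR_RGB2HSV)[175:300,262]
print([(175+i,*h[i].tolist()) for i in range(0,125,4)])
E
```

```text
t 24.7 tcp [ 0.5167 -0.1411  0.3446] rpy [-3.141  0.     0.997] w 0.0453 F [ 0.7 -0.  -1.2] ff 30.0 q [-0.37  0.08  1.5  -0.    1.56  0.2 ]
to (0.6625, 0.09, np.float64(0.3445989382245873)) units [ 6.831e+00 -7.300e-02  1.000e-03]
-0.004 0.023 [221.4 211.9] [299.6 283.1]
-0.004 0.0145 [235.8 225.9] [285.2 270.8]
0 0.023 [221.1 205.2] [299.9 277.4]
0 0.0145 [235.6 219.4] [285.3 264.9]
0.004 0.023 [220.8 198.4] [300.1 271.5]
0.004 0.0145 [235.5 212.8] [285.5 258.9]
[(175, 17, 163, 171), (179, 18, 164, 170), (183, 18, 165, 170), (187, 18, 162, 172), (191, 18, 158, 95), (195, 18, 159, 101), (199, 112, 110, 67), (203, 107, 194, 71), (207, 106, 188, 69), (211, 106, 189, 150), (215, 107, 187, 143), (219, 107, 193, 140), (223, 18, 171, 100), (227, 18, 163, 97), (231, 18, 161, 98), (235, 18, 166, 97), (239, 18, 161, 98), (243, 17, 165, 96), (247, 18, 159, 96), (251, 16, 133, 86), (255, 108, 183, 57), (259, 106, 189, 58), (263, 107, 210, 57), (267, 107, 191, 72), (271, 106, 190, 79), (275, 106, 203, 78), (279, 15, 127, 86), (283, 17, 165, 94), (287, 18, 165, 93), (291, 18, 169, 92), (295, 18, 172, 89), (299, 17, 172, 89)]
```

play_rows(
  translation=[
    [0.4,0,0],
    [0.9,0,0],
    [1,0,0],
    [1,0,0],
    [1,0,0],
    [1,0,0],
    [0.9,0,0],
    [0.6,-0.07,0],
  ],
  twist=[
    [0,0,0],
    [0,0,0],
    [0,0,0],
    [0,0,0],
    [0,0,0],
    [0,0,0],
    [0,0,0],
    [0,0,0],
  ],
  gripper=[-0.3,-0.3,-0.3,-0.3,-0.3,-0.3,-0.3,-0.3],
)

```text
time: 25.55
tool_pos: [0.6635, 0.0923, 0.3443]
ee_rot: [-3.141, -0.001, 0.999]
wrist_force: [-0.2, -0.9, -1.4]
width: 0.0455
finger_force: 30.0
```

play_rows(
  translation=[
    [0.06,0,0.2],
    [0,0,0.3],
    [0,0,0.3],
    [0,0,0],
    [0,0,0],
    [0,0,0],
  ],
  twist=[
    [0,0,0],
    [0,0,0],
    [0,0,0],
    [0,0,0],
    [0,0,0],
    [0,0,0],
  ],
  gripper=[-0.3,-0.3,-0.3,-0.3,-0.3,-0.3],
)

```text
time: 26.15
tool_pos: [0.6636, 0.0898, 0.3137]
ee_rot: [3.141, -0.0, 0.995]
wrist_force: [0.3, -0.6, -1.7]
width: 0.0457
finger_force: 30.0
```

```bash
python3 - <<'E'
from h import *
o=state();mv(.663,.091,.285)
im=save('wrist','w10.png')
b=im[205:270,235:290].mean(2).astype(int); print(b[::3,::4]); print(proj('wrist',[.6625,.0902,.093]))
E
```

```text
t 26.15 tcp [0.6636 0.0898 0.3137] rpy [ 3.141 -0.     0.995] w 0.0457 F [ 0.3 -0.6 -1.7] ff 30.0 q [ 0.05  0.38  1.19 -0.    1.56  0.63]
to (0.663, 0.091, 0.285) units [ 0.015 -0.03   0.718]
[[136  93  47  48  48  48  51  48  48  50  47  44 113 131]
 [116  45  50  49  54  55  61  62  64  47  48  46  42 117]
 [ 47  48  48  73 100 101 103 102 102 100  70  50  46  43]
 [ 45  54  95  98  96  94  97  98  96  98  99  99  58  46]
 [ 55  98  95  97  95  95  93  94  94  95  95  95  96  54]
 [ 96  97  95  94  92  89  92  96  93  95  94  94  95  96]
 [ 96  96  96  91 132 176 173 180  87  91  93  93  94  97]
 [ 96  96  94  74  98 149 106 103  68  74  81  92  93  94]
 [ 96  95  85 109 118  74  74  95 108  77 108  76  94  93]
 [ 96  82  55  76  78  76  76  74  73  75  58  46  78  95]
 [ 91  43  44  45  51  65  66  59  55  45  43  47  47  67]
 [ 54  37  44  46  46  44  45  46  47  44  45  46  35  54]
 [ 54  32  45  44  46  47  46  45  46  44  45  44  37  54]
 [ 54  37  41  44  43  48  45  43  45  46  44  41  36  51]
 [ 74  40  36  43  46  46  46  45  47  43  40  39  38  75]
 [ 85  37  40  39  41  44  45  44  44  43  38  39  36  64]
 [ 55  40  39  39  37  39  40  40  40  38  38  38  38  55]
 [ 55  51  39  38  41  39  40  38  40  38  40  38  51  56]
 [ 55  57  43  40  40  38  39  39  41  40  40  42  56  56]
 [ 55  55  56  43  40  38  39  41  40  40  43  57  57  55]
 [ 53  53  55  55  50  43  42  40  42  49  55  55  55  55]
 [ 67  55  54  53  57  55  56  55  56  55  55  54  55  51]]
[[258.68083384 220.53129626]]
```

play_rows(
  translation=[
    [0.035,-0.03,0.1],
    [0,0,0.2],
    [0,0,0.2],
    [0,0,0.2],
    [0,0,0.1],
    [0,0,0],
  ],
  twist=[
    [0,0,0],
    [0,0,0],
    [0,0,0],
    [0,0,0],
    [0,0,0],
    [0,0,0],
  ],
  gripper=[-0.3,-0.3,-0.3,-0.3,-0.3,-0.3],
)

```text
time: 26.8
tool_pos: [0.6631, 0.0925, 0.2794]
ee_rot: [-3.139, 0.002, 0.996]
wrist_force: [0.3, 0.7, -1.3]
width: 0.0451
finger_force: 30.0
```

play_rows(
  translation=[
    [0,0,0.15],
    [0,0,0.15],
    [0,0,0.05],
    [0,0,0],
    [0,0,0],
    [0,0,0],
    [0,0,0],
    [0,0,-0.4],
  ],
  twist=[
    [0,0,0],
    [0,0,0],
    [0,0,0],
    [0,0,0],
    [0,0,0],
    [0,0,0],
    [0,0,0],
    [0,0,0],
  ],
  gripper=[-0.3,-0.3,-0.3,-0.3,0.4,0.4,0.4,0.4],
)

```text
time: 27.6
tool_pos: [0.6628, 0.0925, 0.2811]
ee_rot: [-3.138, 0.003, 0.996]
wrist_force: [-0.1, -0.2, -0.1]
width: 0.0655
finger_force: 0.0
```

play_rows(
  translation=[
    [0,0,-0.7],
    [0,0,-0.9],
    [0,0,-0.9],
    [0,0,-0.7],
    [0,0,-0.4],
    [0,0,0],
    [0,0,0],
    [0,0,0],
  ],
  twist=[
    [0,0,0],
    [0,0,0],
    [0,0,-0.7],
    [0,0,-1],
    [0,0,-1],
    [0,0,-1],
    [0,0,-1],
    [0,0,-1],
  ],
  gripper=[0.4,0.4,0.4,0.4,0.4,0.4,0.4,0.4],
)

```text
time: 28.4
tool_pos: [0.6631, 0.0925, 0.4293]
ee_rot: [3.139, -0.0, 1.57]
wrist_force: [-0.5, 0.2, 0.4]
width: 0.0659
finger_force: 0.0
```

play_rows(
  translation=[
    [0,0,0],
    [0,0,0],
  ],
  twist=[
    [0,0,0],
    [0,0,0],
  ],
  gripper=[0.4,0.4],
)

```text
time: 28.6
tool_pos: [0.6633, 0.0925, 0.4283]
ee_rot: [3.14, -0.0, 1.564]
wrist_force: [-0.4, 0.1, 0.1]
width: 0.0652
finger_force: 0.0
```

```bash
python3 - <<'E'
from h import *
state(); mv(.6625,.1735,.423,1.571)
N=['ring_a_centre','ring_b_centre','ring_c_centre','retainer_grip','keeper_seat']
for c in ('side','scene'):
    save(c,c+'2.png'); look(N,c)
s=cv2.imread('pics/side2.png'); w=cv2.imread('pics/scene2.png')
cv2.imwrite('pics/c7.png',np.hstack([cv2.resize(s[100:275,130:290],(400,438)),cv2.resize(w[140:280,110:240],(400,438))]))
E
```

```text
t 28.6 tcp [0.6633 0.0925 0.4283] rpy [ 3.14  -0.     1.564] w 0.0652 F [-0.4  0.1  0.1] ff 0.0 q [ 0.05  0.36  1.   -0.    1.78  0.06]
to (0.6625, 0.1735, 0.423) units [ 2.025 -0.034  0.132]
  twist units z -0.07
side ring_a_centre [0.6674 0.089  0.0246] 0.68
side ring_b_centre [0.6638 0.0941 0.05  ] 0.5
side ring_c_centre [0.6648 0.0927 0.0686] 0.7
side retainer_grip [0.665  0.1744 0.2424] 0.91
side keeper_seat [0.6622 0.1846 0.2521] 0.97
scene ring_a_centre [0.6607 0.0903 0.0278] 0.74
scene ring_a_centre [0.6667 0.0938 0.0476] 0.59
scene ring_b_centre [0.6661 0.0934 0.0502] 0.68
scene ring_c_centre [0.6597 0.0929 0.0735] 0.65
scene ring_c_centre [ 0.6598  0.0046 -0.0034] 0.62
scene retainer_grip [0.662  0.1723 0.2472] 0.86
scene keeper_seat [0.6619 0.184  0.2534] 0.87
```

View pics/c7.png

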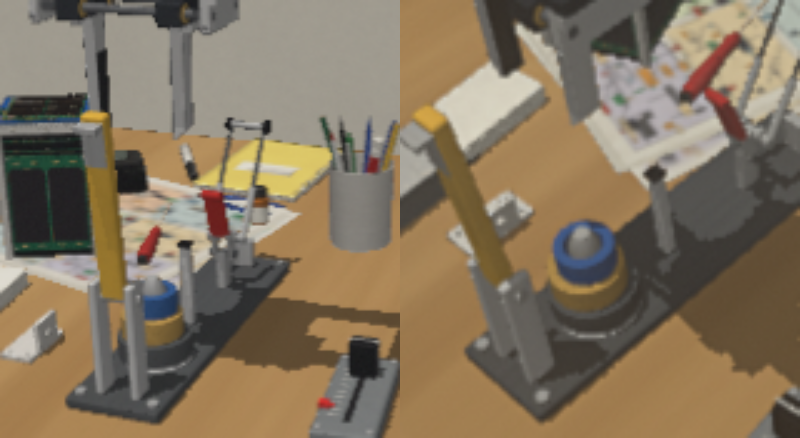

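play_rows(
  translation=[
    [0.3,-0.03,0.1],
    [0.6,0,0],
    [0.6,0,0],
    [0.4,0,0],
    [0.12,0,0],
    [0,0,0],
    [0,0,0],
    [0,0,0],
  ],
  twist=[
    [0,0,0],
    [0,0,0],
    [0,0,0],
    [0,0,0],
    [0,0,0],
    [0,0,0],
    [0,0,0],
    [0,0,0],
  ],
  gripper=[0.4,0.4,0.4,0.4,0.4,0.4,-0.65,-0.65],
)

```text
time: 30.0
tool_pos: [0.6628, 0.1724, 0.4231]
ee_rot: [3.141, 0.0, 1.565]
wrist_force: [0.9, -0.7, 0.0]
width: 0.0533
finger_force: 0.0
```

play_rows(
  translation=[
    [0,0,0],
    [0,0,0],
    [0,0,0],
    [0,0,0],
    [0,0,0],
  ],
  twist=[
    [0,0,0],
    [0,0,0],
    [0,0,0],
    [0,0,0],
    [0,0,0],
  ],
  gripper=[-0.65,-0.65,-0.65,-0.65,-0.65],
)

```text
time: 30.5
tool_pos: [0.663, 0.1731, 0.4231]
ee_rot: [3.14, 0.0, 1.565]
wrist_force: [4.0, -0.4, 0.3]
width: 0.0216
finger_force: 30.0
```

```bash
python3 - <<'E'
from h import *
o=state(); p=np.array(o['tool_pos'])
h=np.array([.161,.105]); g=np.array([p[1],p[2]-.18]); v=g-h; r=np.hypot(*v); t0=np.arctan2(v[1],-v[0]); print('r',r,'t0',t0)
prev=g
for t in np.linspace(t0,0,13)[1:]:
    q=h+r*np.array([-np.cos(t),np.sin(t)]); d=(q-prev)/.04; print(round(t,2),'x',d[0].round(2),'z',(-d[1]).round(2)); prev=q
E
```

```text
t 30.5 tcp [0.663  0.1731 0.4231] rpy [3.14  0.    1.565] w 0.0216 F [ 4.  -0.4  0.3] ff 30.0 q [ 0.17  0.4   0.96 -0.    1.78  0.18]
r 0.13861132153631808 t0 1.6579202806179216
1.52 x -0.48 z -0.01
1.38 x -0.47 z 0.06
1.24 x -0.46 z 0.12
1.11 x -0.44 z 0.18
0.97 x -0.41 z 0.24
0.83 x -0.37 z 0.3
0.69 x -0.33 z 0.35
0.55 x -0.28 z 0.39
0.41 x -0.22 z 0.42
0.28 x -0.16 z 0.45
0.14 x -0.1 z 0.47
0.0 x -0.03 z 0.48
```

play_rows(
  translation=[
    [-0.24,0,0],
    [-0.24,0,0],
    [-0.24,0,0.02],
    [-0.23,0,0.04],
    [-0.23,0,0.06],
    [-0.23,0,0.06],
    [-0.22,0,0.08],
    [-0.22,0,0.1],
  ],
  twist=[
    [0,0,0],
    [0,0,0],
    [0,0,0],
    [0,0,0],
    [0,0,0],
    [0,0,0],
    [0,0,0],
    [0,0,0],
  ],
  gripper=[-0.65,-0.65,-0.65,-0.65,-0.65,-0.65,-0.65,-0.65],
)

```text
time: 31.3
tool_pos: [0.6618, 0.098, 0.4105]
ee_rot: [3.14, 0.002, 1.565]
wrist_force: [-1.1, 0.3, 6.5]
width: 0.0216
finger_force: 30.0
```

```bash
cat > arc.py <<'E'
from h import *
import sys
o=state(); p=np.array(o['tool_pos'])
h=np.array([.161,.105]); g=np.array([p[1],p[2]-.18]); v=g-h; r=np.hypot(*v); t0=np.arctan2(v[1],-v[0]); print('r',r,'t0',t0)
prev=g
for t in np.linspace(t0,0,int(sys.argv[1])+1)[1:]:
    q=h+.139*np.array([-np.cos(t),np.sin(t)]); d=(q-prev)/.04; print(round(t,2),'x',d[0].round(2),'z',(-d[1]).round(2)); prev=q
E
python3 arc.py 16
```

```text
t 31.3 tcp [0.6618 0.098  0.4105] rpy [3.140e+00 2.000e-03 1.565e+00] w 0.0216 F [-1.1  0.3  6.5] ff 30.0 q [ 0.06  0.36  1.04 -0.    1.75  0.07]
r 0.1404025328372638 t0 1.105709405497997
1.04 x -0.2 z 0.15
0.97 x -0.2 z 0.13
0.9 x -0.19 z 0.14
0.83 x -0.18 z 0.16
0.76 x -0.17 z 0.17
0.69 x -0.16 z 0.18
0.62 x -0.15 z 0.19
0.55 x -0.13 z 0.2
0.48 x -0.12 z 0.21
0.41 x -0.1 z 0.22
0.35 x -0.09 z 0.22
0.28 x -0.07 z 0.23
0.21 x -0.06 z 0.23
0.14 x -0.04 z 0.24
0.07 x -0.02 z 0.24
0.0 x -0.01 z 0.24
```

play_rows(
  translation=[
    [-0.2,0,0.11],
    [-0.2,0,0.13],
    [-0.19,0,0.14],
    [-0.18,0,0.16],
    [-0.17,0,0.17],
    [-0.16,0,0.18],
    [-0.15,0,0.19],
    [-0.13,0,0.2],
  ],
  twist=[
    [0,0,0],
    [0,0,0],
    [0,0,0],
    [0,0,0],
    [0,0,0],
    [0,0,0],
    [0,0,0],
    [0,0,0],
  ],
  gripper=[-0.65,-0.65,-0.65,-0.65,-0.65,-0.65,-0.65,-0.65],
)

```text
time: 32.1
tool_pos: [0.661, 0.039, 0.3608]
ee_rot: [3.141, 0.011, 1.561]
wrist_force: [-5.9, -12.4, 10.9]
width: 0.0218
finger_force: 30.0
```

```bash
python3 arc.py 8
```

```text
t 32.1 tcp [0.661  0.039  0.3608] rpy [3.141 0.011 1.561] w 0.0218 F [ -5.9 -12.4  10.9] ff 30.0 q [-0.02  0.35  1.14 -0.01  1.65 -0.01]
r 0.14358621766662766 t0 0.5557837936810054
0.49 x -0.02 z 0.27
0.42 x -0.11 z 0.22
0.35 x -0.09 z 0.22
0.28 x -0.07 z 0.23
0.21 x -0.06 z 0.23
0.14 x -0.04 z 0.24
0.07 x -0.03 z 0.24
0.0 x -0.01 z 0.24
```

play_rows(
  translation=[
    [0.04,0,0.2],
    [-0.08,0,0.25],
    [-0.08,0,0.22],
    [-0.07,0,0.22],
    [-0.05,0,0.22],
    [-0.04,0,0.2],
    [0,0,0.1],
    [0,0,0],
  ],
  twist=[
    [0,0,0],
    [0,0,0],
    [0,0,0],
    [0,0,0],
    [0,0,0],
    [0,0,0],
    [0,0,0],
    [0,0,0],
  ],
  gripper=[-0.65,-0.65,-0.65,-0.65,-0.65,-0.65,-0.65,-0.65],
)

```text
time: 32.9
tool_pos: [0.6612, 0.0253, 0.3012]
ee_rot: [-3.139, 0.017, 1.559]
wrist_force: [-3.0, -17.8, 5.0]
width: 0.0217
finger_force: 30.0
```

```bash
python3 arc.py 4
```

```text
t 32.9 tcp [0.6612 0.0253 0.3012] rpy [-3.139  0.017  1.559] w 0.0217 F [ -3.  -17.8   5. ] ff 30.0 q [-0.04  0.37  1.23 -0.02  1.54 -0.03]
r 0.1366879475258537 t0 0.11853517999183315
0.09 x -0.07 z 0.1
0.06 x -0.01 z 0.1
0.03 x -0.0 z 0.1
0.0 x -0.0 z 0.1
```

play_rows(
  translation=[
    [-0.1,0,0.08],
    [-0.05,0,0.1],
    [0,0,0.1],
    [0,0,0.06],
    [0,0,0],
    [0,0,0],
  ],
  twist=[
    [0,0,0],
    [0,0,0],
    [0,0,0],
    [0,0,0],
    [0,0,0],
    [0,0,0],
  ],
  gripper=[-0.65,-0.65,-0.65,-0.65,-0.65,-0.65],
)

```text
time: 33.5
tool_pos: [0.6612, 0.0218, 0.2868]
ee_rot: [-3.138, 0.011, 1.562]
wrist_force: [-1.0, -11.1, 1.3]
width: 0.022
finger_force: 30.0
```

```bash
python3 - <<'E'
from h import *
state()
for c in ('side','scene'):
    save(c,c+'3.png'); look(['retainer_grip','keeper_seat','loop_bar','lever_tip'],c)
E
```

```text
t 33.5 tcp [0.6612 0.0218 0.2868] rpy [-3.138  0.011  1.562] w 0.022 F [ -1.  -11.1   1.3] ff 30.0 q [-0.05  0.38  1.25 -0.01  1.51 -0.04]
side retainer_grip [0.6609 0.0242 0.1243] 0.89
side keeper_seat [ 0.6584  0.0093 -0.001 ] 0.62
side keeper_seat [0.6575 0.0152 0.1451] 0.61
side loop_bar [0.6629 0.0916 0.0683] 0.16
side lever_tip [ 0.6603 -0.0484  0.113 ] 0.85
scene retainer_grip [0.6611 0.0271 0.131 ] 0.89
scene keeper_seat [0.6617 0.0148 0.1433] 0.9
scene loop_bar [ 0.6585 -0.1499  0.1657] 0.45
```

play_rows(
  translation=[
    [0,0,0],
    [0,0,0],
    [0,0,0],
    [0,0,-0.4],
    [0,0,-0.7],
    [0,0,-0.7],
    [0.3,0,0],
    [0.25,0,0],
  ],
  twist=[
    [0,0,0],
    [0,0,0],
    [0,0,0],
    [0,0,0],
    [0,0,0],
    [0,0,0],
    [0,0,0],
    [0,0,0],
  ],
  gripper=[-0.3,-0.1,-0.1,-0.1,-0.1,-0.1,-1,-1],
)

```text
time: 34.8
tool_pos: [0.662, 0.0499, 0.3612]
ee_rot: [3.139, -0.0, 1.566]
wrist_force: [-0.7, -0.3, -0.4]
width: 0.0295
finger_force: 0.0
```

play_rows(
  translation=[
    [0,0,0],
    [0,0,0],
    [0,0,0],
    [0,0,0],
    [0,0,0],
    [0,0,0],
  ],
  twist=[
    [0,0,0],
    [0,0,0],
    [0,0,0],
    [0,0,0],
    [0,0,0],
    [0,0,0],
  ],
  gripper=[-1,-1,-1,-1,-1,-1],
)

```text
time: 35.4
tool_pos: [0.662, 0.0486, 0.3593]
ee_rot: [-3.141, 0.0, 1.565]
wrist_force: [0.2, -0.9, -1.1]
width: 0.0003
finger_force: 0.0
```

```bash
python3 - <<'E'
from h import *
state(); mv(.6615,.044,.345)
im=save('side','s4.png'); look(['retainer_grip','keeper_seat'],'side')
w=save('scene','x.png'); look(['retainer_grip','keeper_seat'],'scene')
cv2.imwrite('pics/c8.png',np.hstack([cv2.resize(im[100:275,130:290],(400,438)),cv2.resize(w[140:280,110:240],(400,438))])[:,:,::-1])
E
```

```text
t 35.4 tcp [0.662  0.0486 0.3593] rpy [-3.141  0.     1.565] w 0.0003 F [ 0.2 -0.9 -1.1] ff 0.0 q [-0.01  0.35  1.14 -0.    1.65 -0.01]
to (0.6615, 0.044, 0.345) units [-0.116 -0.012  0.358]
side retainer_grip [0.4633 0.0857 0.0427] 0.26
side keeper_seat [0.6605 0.0187 0.1397] 0.59
scene retainer_grip [0.6583 0.0252 0.129 ] 0.74
scene retainer_grip [0.4609 0.0846 0.0433] 0.17
scene keeper_seat [0.6607 0.0184 0.1417] 0.58
```

View pics/c8.png

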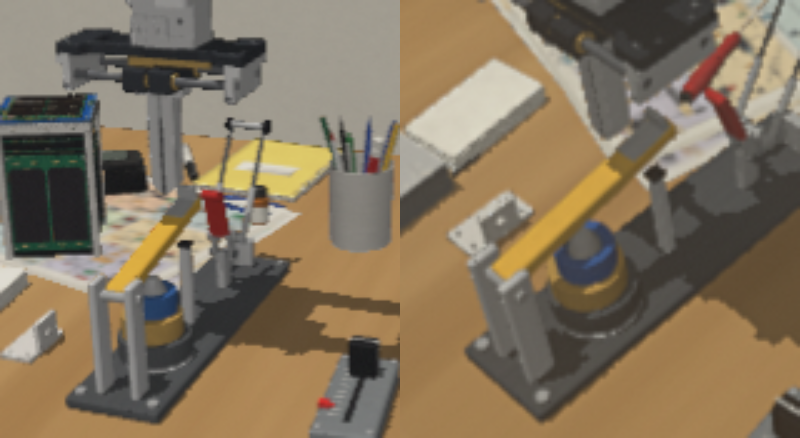

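play_rows(
  translation=[
    [-0.1,0,0.2],
    [0,0,0.2],
    [0,0,0.15],
    [0,0,0.12],
    [0,0,0.12],
    [0,0,0.12],
    [0,0,0.1],
    [0,0,0.1],
  ],
  twist=[
    [0,0,0],
    [0,0,0],
    [0,0,0],
    [0,0,0],
    [0,0,0],
    [0,0,0],
    [0,0,0],
    [0,0,0],
  ],
  gripper=[-1,-1,-1,-1,-1,-1,-1,-1],
)

```text
time: 36.5
tool_pos: [0.662, 0.0449, 0.3149]
ee_rot: [3.141, 0.0, 1.566]
wrist_force: [-1.0, 0.3, 1.3]
width: 0.0005
finger_force: 0.2
```

play_rows(
  translation=[
    [0,0,0.05],
    [0,0,0],
    [0,0,0],
  ],
  twist=[
    [0,0,0],
    [0,0,0],
    [0,0,0],
  ],
  gripper=[-1,-1,-1],
)

```text
time: 36.8
tool_pos: [0.662, 0.045, 0.3131]
ee_rot: [3.142, -0.0, 1.566]
wrist_force: [0.0, 0.3, -0.1]
width: 0.0002
finger_force: 0.0
```

play_rows(
  translation=[
    [0,0,0.04],
    [0,0,0.04],
    [0,0,0],
  ],
  twist=[
    [0,0,0],
    [0,0,0],
    [0,0,0],
  ],
  gripper=[-1,-1,-1],
)

```text
time: 37.1
tool_pos: [0.662, 0.0449, 0.3115]
ee_rot: [3.14, 0.0, 1.566]
wrist_force: [-1.1, 0.1, 5.6]
width: 0.0004
finger_force: 2.4
```

```bash
python3 - <<'E'
from h import *
state()
for c in ('side','scene'):
    save(c,'x.png'); look(['retainer_grip','keeper_seat','loop_bar','lever_tip'],c)
E
```

```text
t 37.1 tcp [0.662  0.0449 0.3115] rpy [3.14  0.    1.566] w 0.0004 F [-1.1  0.1  5.6] ff 2.4 q [-0.02  0.37  1.22 -0.    1.55 -0.01]
side retainer_grip [0.6636 0.0906 0.0676] 0.74
side retainer_grip [0.6645 0.0231 0.1043] 0.64
side keeper_seat [0.6584 0.0111 0.1174] 0.92
side loop_bar [ 0.6559 -0.151   0.1694] 0.43
side lever_tip [ 0.6615 -0.0451  0.1145] 0.97
side lever_tip [ 0.6597  0.0062 -0.0015] 0.21
scene retainer_grip [0.6596 0.0216 0.1057] 0.79
scene keeper_seat [0.6596 0.0132 0.1147] 0.59
scene loop_bar [ 0.6611 -0.1483  0.1669] 0.76
scene lever_tip [ 0.6609 -0.0496  0.1192] 0.75
```

play_rows(
  translation=[
    [0,0,-0.4],
    [0,0,-0.9],
    [-0.2,0,-0.8],
    [-0.8,0,0],
    [-1,0,0],
    [-1,0,0],
    [-1,0,0],
    [-0.7,-0.03,0],
  ],
  twist=[
    [0,0,0],
    [0,0,0],
    [0,0,0],
    [0,0,0],
    [0,0,0],
    [0,0,0],
    [0,0,0],
    [0,0,0],
  ],
  gripper=[-1,-1,-0.5,0,0.5,0.5,0.5,0.5],
)

```text
time: 38.4
tool_pos: [0.6596, -0.1457, 0.3943]
ee_rot: [3.141, 0.001, 1.564]
wrist_force: [-0.5, 0.3, -0.1]
width: 0.0449
finger_force: 0.0
```

play_rows(
  translation=[
    [-0.2,0,0],
    [0,0,0],
    [0,0,0],
    [0,0,0],
  ],
  twist=[
    [0,0,0],
    [0,0,0],
    [0,0,0],
    [0,0,0],
  ],
  gripper=[0.5,0.5,0.5,0.5],
)

```text
time: 38.8
tool_pos: [0.66, -0.1493, 0.3941]
ee_rot: [3.141, -0.0, 1.568]
wrist_force: [-0.3, 0.5, -0.4]
width: 0.0704
finger_force: 0.0
```

```bash
python3 - <<'E'
from h import *
state(); mv(.6605,-.1506,.3475)
im=save('wrist','w11.png'); look(['loop_bar','keeper_seat','latch_pivot','lever_tip'],'wrist')
save('side','x.png'); look(['loop_bar','retainer_grip','keeper_seat'],'side')
print(proj('wrist',[[.6605-.024,-.1506,.168],[.6605+.024,-.1506,.168]]))
E
```

```text
t 38.8 tcp [ 0.66   -0.1493  0.3941] rpy [ 3.141 -0.     1.568] w 0.0704 F [-0.3  0.5 -0.4] ff 0.0 q [-0.31  0.38  1.04  0.    1.72 -0.3 ]
to (0.6605, -0.1506, 0.3475) units [-0.033  0.012  1.165]
wrist loop_bar [ 0.6579 -0.1529  0.1674] 0.67
wrist latch_pivot [ 0.657  -0.071   0.0485] 0.94
wrist lever_tip [ 0.655  -0.0471  0.1188] 0.95
wrist lever_tip [ 0.6633 -0.0744  0.0487] 0.23
side loop_bar [ 0.6551 -0.1519  0.1698] 0.62
side loop_bar [0.66   0.0909 0.0161] 0.52
side retainer_grip [0.6637 0.0212 0.102 ] 0.61
side keeper_seat [ 0.4558 -0.1716  0.0131] 0.71
side keeper_seat [0.6615 0.0134 0.1172] 0.62
[[229.07815823 216.95975094]
 [295.97441949 216.69003086]]
```

View pics/w11.png

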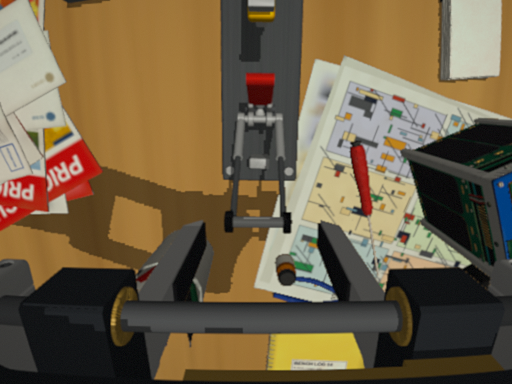

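play_rows(
  translation=[
    [-0.09,-0.04,0],
    [0,0,0.3],
    [0,0,0.4],
    [0,0,0.3],
    [0,0,0.2],
    [0,0,0],
    [0,0,0],
    [0,0,0],
  ],
  twist=[
    [0,0,0],
    [0,0,0],
    [0,0,0],
    [0,0,0],
    [0,0,0],
    [0,0,0],
    [0,0,0],
    [0,0,0],
  ],
  gripper=[0.5,0.5,0.5,0.5,0.5,0.5,-0.05,-0.05],
)

```text
time: 40.05
tool_pos: [0.6583, -0.1547, 0.3469]
ee_rot: [3.14, 0.001, 1.566]
wrist_force: [-0.7, -0.6, -0.5]
width: 0.0577
finger_force: 0.0
```

play_rows(
  translation=[
    [0,0,0],
    [0,0,0],
    [0,0,0],
    [0,0,0],
  ],
  twist=[
    [0,0,0],
    [0,0,0],
    [0,0,0],
    [0,0,0],
  ],
  gripper=[-0.05,-0.05,-0.05,-0.05],
)

```text
time: 40.45
tool_pos: [0.6581, -0.1549, 0.3467]
ee_rot: [3.141, 0.001, 1.565]
wrist_force: [-0.6, -1.0, 2.7]
width: 0.0474
finger_force: 30.0
```

```bash
cat > arc2.py <<'E'
from h import *
import sys
n=int(sys.argv[1]); r1=float(sys.argv[2]) if len(sys.argv)>2 else .122
o=state(); p=np.array(o['tool_pos'])
h=np.array([-.0838,.0654]); g=np.array([p[1],p[2]-.18]); v=g-h; r=np.hypot(*v); t0=np.arctan2(v[1],v[0]); print('r',r,'t0',np.degrees(t0))
prev=g
for k,t in enumerate(np.linspace(t0,np.radians(26),n+1)[1:]):
    rr=r+(r1-r)*min(1,(k+1)/4)
    q=h+rr*np.array([np.cos(t),np.sin(t)]); d=(q-prev)/.04; print(round(np.degrees(t),1),'x',d[0].round(2),'z',(-d[1]).round(2)); prev=q
E
python3 arc2.py 16
```

```text
t 40.45 tcp [ 0.6581 -0.1549  0.3467] rpy [3.141e+00 1.000e-03 1.565e+00] w 0.0474 F [-0.6 -1.   2.7] ff 30.0 q [-0.31  0.38  1.13 -0.    1.63 -0.31]
r 0.12379418939959089 t0 125.06730343914259
118.9 x 0.29 z -0.17
112.7 x 0.3 z -0.13
106.5 x 0.32 z -0.1
100.3 x 0.32 z -0.07
94.1 x 0.33 z -0.04
87.9 x 0.33 z -0.01
81.7 x 0.33 z 0.03
75.5 x 0.32 z 0.06
69.3 x 0.31 z 0.1
63.2 x 0.3 z 0.13
57.0 x 0.29 z 0.16
50.8 x 0.27 z 0.19
44.6 x 0.24 z 0.22
38.4 x 0.22 z 0.25
32.2 x 0.19 z 0.27
26.0 x 0.16 z 0.29
```

play_rows(
  translation=[
    [0.29,0,-0.17],
    [0.3,0,-0.13],
    [0.32,0,-0.1],
    [0.32,0,-0.07],
    [0.33,0,-0.04],
    [0.33,0,-0.01],
    [0.33,0,0.03],
    [0.32,0,0.06],
  ],
  twist=[
    [0,0,0],
    [0,0,0],
    [0,0,0],
    [0,0,0],
    [0,0,0],
    [0,0,0],
    [0,0,0],
    [0,0,0],
  ],
  gripper=[-0.05,-0.05,-0.05,-0.05,-0.05,-0.05,-0.05,-0.05],
)

```text
time: 41.25
tool_pos: [0.6589, -0.0513, 0.363]
ee_rot: [3.141, -0.001, 1.567]
wrist_force: [1.3, 0.4, 0.7]
width: 0.0477
finger_force: 30.0
```

play_rows(
  translation=[
    [0,0,0],
  ],
  twist=[
    [0,0,0],
  ],
  gripper=[-0.05],
)

```text
time: 41.35
tool_pos: [0.659, -0.0505, 0.3624]
ee_rot: [3.141, -0.002, 1.569]
wrist_force: [1.0, 0.2, 3.2]
width: 0.0475
finger_force: 30.0
```

```bash
python3 arc2.py 8 .124; python3 - <<'E'
from h import *
for c in ('side',):
    save(c,'x.png'); look(['loop_bar','lever_tip','keeper_seat'],c)
E
```

```text
t 41.35 tcp [ 0.659  -0.0505  0.3624] rpy [ 3.141e+00 -2.000e-03  1.569e+00] w 0.0475 F [1.  0.2 3.2] ff 30.0 q [-0.16  0.35  1.15  0.    1.65 -0.16]
r 0.12162646702292661 t0 74.09605656219028
68.1 x 0.31 z 0.09
62.1 x 0.3 z 0.12
56.1 x 0.28 z 0.15
50.0 x 0.27 z 0.18
44.0 x 0.24 z 0.22
38.0 x 0.21 z 0.25
32.0 x 0.19 z 0.27
26.0 x 0.16 z 0.28
side loop_bar [ 0.6594 -0.0481  0.1848] 0.61
side lever_tip [ 0.664  -0.0476  0.1112] 0.68
side keeper_seat [0.6586 0.012  0.1169] 0.74
```

Forces are tiny and the loop follows; continue.

play_rows(
  translation=[
    [0.31,0,0.08],
    [0.3,0,0.12],
    [0.28,0,0.15],
    [0.27,0,0.18],
    [0.24,0,0.22],
    [0.21,0,0.25],
    [0.18,0,0.26],
    [0,0,0],
  ],
  twist=[
    [0,0,0],
    [0,0,0],
    [0,0,0],
    [0,0,0],
    [0,0,0],
    [0,0,0],
    [0,0,0],
    [0,0,0],
  ],
  gripper=[-0.05,-0.05,-0.05,-0.05,-0.05,-0.05,-0.05,-0.05],
)

```text
time: 42.35
tool_pos: [0.6592, 0.02, 0.3105]
ee_rot: [-3.141, -0.001, 1.568]
wrist_force: [4.3, 0.5, -0.8]
width: 0.0477
finger_force: 30.0
```

```bash
python3 arc2.py 2 .122; python3 - <<'E'
from h import *
for c in ('side','scene'):
    save(c,'x.png'); look(['loop_bar','lever_tip','keeper_seat'],c)
E
```

```text
t 42.35 tcp [0.6592 0.02   0.3105] rpy [-3.141e+00 -1.000e-03  1.568e+00] w 0.0477 F [ 4.3  0.5 -0.8] ff 30.0 q [-0.06  0.36  1.23  0.    1.55 -0.05]
r 0.122502102096619 t0 32.112628375316056
29.1 x 0.08 z 0.14
26.0 x 0.07 z 0.15
side loop_bar [0.6624 0.0202 0.1327] 0.58
side lever_tip [0.6658 0.0914 0.0684] 0.74
side lever_tip [ 0.6599 -0.0445  0.1129] 0.53
side keeper_seat [0.6599 0.0114 0.1183] 0.87
scene loop_bar [0.6631 0.0206 0.1321] 0.43
scene keeper_seat [0.6594 0.0109 0.1176] 0.97
scene keeper_seat [ 0.4552 -0.1732  0.0153] 0.58
```

play_rows(
  translation=[
    [0.08,0,0.13],
    [0.07,0,0.14],
    [0.03,0,0.06],
    [0,0,0],
    [0,0,0],
  ],
  twist=[
    [0,0,0],
    [0,0,0],
    [0,0,0],
    [0,0,0],
    [0,0,0],
  ],
  gripper=[-0.05,-0.05,-0.05,-0.05,-0.05],
)

```text
time: 43.25
tool_pos: [0.6592, 0.026, 0.2998]
ee_rot: [3.141, -0.0, 1.566]
wrist_force: [3.8, 2.5, 1.4]
width: 0.0478
finger_force: 30.0
```

```bash
python3 - <<'E'
from h import *
state()
im=save('side','s5.png'); look(['loop_bar','keeper_seat'],'side')
w=save('scene','x.png'); look(['loop_bar'],'scene')
cv2.imwrite('pics/c9.png',np.hstack([cv2.resize(im[130:270,150:270],(400,438)),cv2.resize(w[140:280,120:250],(400,438))])[:,:,::-1])
E
```

```text
t 43.25 tcp [0.6592 0.026  0.2998] rpy [ 3.141 -0.     1.566] w 0.0478 F [3.8 2.5 1.4] ff 30.0 q [-0.05  0.37  1.24  0.    1.53 -0.04]
side loop_bar [0.4577 0.1504 0.0423] 0.66
side loop_bar [0.6588 0.0267 0.1213] 0.51
side keeper_seat [0.6603 0.0105 0.1177] 0.69
scene loop_bar [0.6631 0.0318 0.1224] 0.46
```

View pics/c9.png

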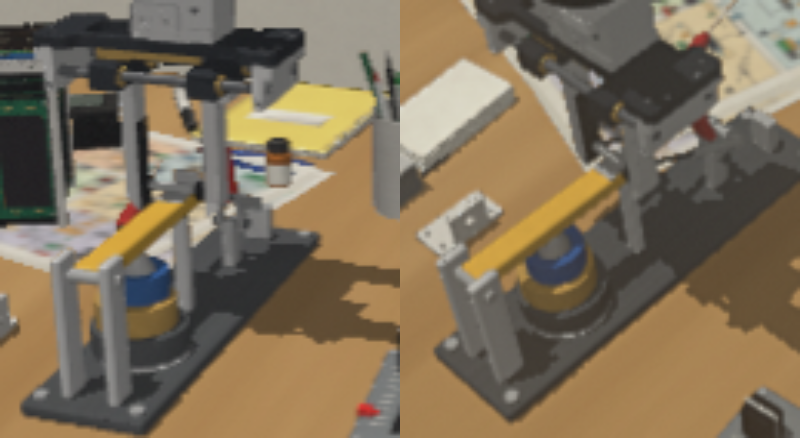

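play_rows(
  translation=[
    [0,0,0.06],
    [0,0,0],
    [0,0,0],
    [0,0,0],
    [0,0,0],
    [0,0,-0.2],
    [0,0,-0.6],
    [0,0,-0.7],
  ],
  twist=[
    [0,0,0],
    [0,0,0],
    [0,0,0],
    [0,0,0],
    [0,0,0],
    [0,0,0],
    [0,0,0],
    [0,0,0],
  ],
  gripper=[-0.05,0.4,0.4,0.4,0.4,0.4,0.4,0.4],
)

```text
time: 44.3
tool_pos: [0.6588, 0.0256, 0.3566]
ee_rot: [-3.138, 0.0, 1.566]
wrist_force: [0.3, 0.5, 0.3]
width: 0.0656
finger_force: 0.0
```

play_rows(
  translation=[
    [-0.3,0,-0.2],
    [-0.5,0,0],
    [-0.4,0,0],
    [-0.15,0.03,0],
    [0,0,0],
    [0,0,0],
    [0,0,0],
    [0,0,0],
  ],
  twist=[
    [0,0,0],
    [0,0,0],
    [0,0,0],
    [0,0,0],
    [0,0,0],
    [0,0,0],
    [0,0,0],
    [0,0,0],
  ],
  gripper=[0.4,-0.5,-1,-1,-1,-1,-1,-1],
)

```text
time: 45.1
tool_pos: [0.66, -0.0276, 0.3649]
ee_rot: [-3.141, -0.0, 1.567]
wrist_force: [-0.7, -0.1, 0.1]
width: 0.0132
finger_force: 0.0
```

```bash
python3 - <<'E'
from h import *
state(); mv(.6605,-.028,.311)
im=save('side','s6.png'); look(['loop_bar','keeper_seat','lever_tip'],'side')
w=save('wrist','w12.png'); look(['loop_bar','lever_tip'],'wrist')
cv2.imwrite('pics/c10.png',np.hstack([cv2.resize(im[130:270,150:270],(376,438)),cv2.resize(w[60:340,130:400],(422,438))])[:,:,::-1])
E
```

```text
t 45.1 tcp [ 0.66   -0.0276  0.3649] rpy [-3.141 -0.     1.567] w 0.0132 F [-0.7 -0.1  0.1] ff 0.0 q [-0.13  0.34  1.14  0.    1.65 -0.12]
to (0.6605, -0.028, 0.311) units [-0.01   0.012  1.348]
side loop_bar [0.6566 0.0283 0.1192] 0.47
side keeper_seat [0.6591 0.0111 0.1164] 0.79
side keeper_seat [0.6634 0.0903 0.0494] 0.34
side lever_tip [ 0.6598 -0.0506  0.1132] 0.8
side lever_tip [0.4599 0.15   0.0398] 0.72
wrist loop_bar [0.6608 0.0291 0.1159] 0.76
wrist loop_bar [ 0.4538 -0.1735  0.0146] 0.45
wrist lever_tip [ 0.6567 -0.048   0.1167] 0.62
```

View pics/c10.png

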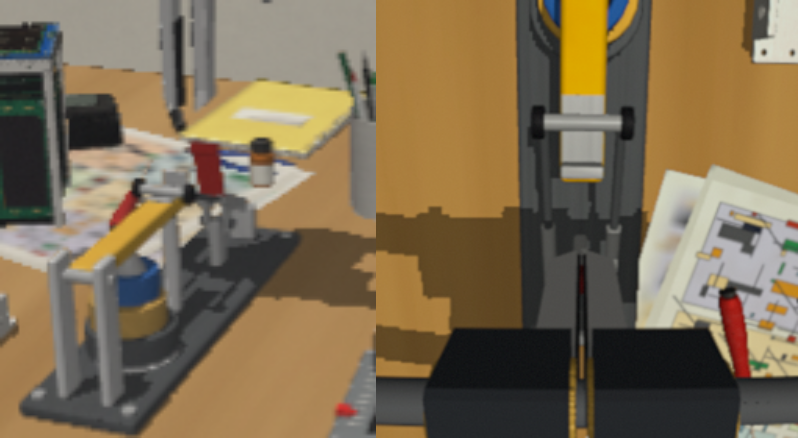

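play_rows(
  translation=[
    [0,0,0.3],
    [0,0,0.4],
    [0,0,0.4],
    [0,0,0.24],
    [0,0,0],
    [-0.2,0,0],
    [-0.3,0,0],
    [-0.3,0,0],
  ],
  twist=[
    [0,0,0],
    [0,0,0],
    [0,0,0],
    [0,0,0],
    [0,0,0],
    [0,0,0],
    [0,0,0],
    [0,0,0],
  ],
  gripper=[-1,-1,-1,-1,-1,-1,-1,-1],
)

```text
time: 46.25
tool_pos: [0.6601, -0.0612, 0.3129]
ee_rot: [3.139, 0.0, 1.566]
wrist_force: [-0.1, 0.8, 0.9]
width: 0.0007
finger_force: 0.5
```

```bash
python3 - <<'E'
from h import *
state(); mv(.6605,-.0625,.312)
save('side','x.png'); look(['loop_bar','lever_tip'],'side')
E
```

```text
t 46.25 tcp [ 0.6601 -0.0612  0.3129] rpy [3.139 0.    1.566] w 0.0007 F [-0.1  0.8  0.9] ff 0.5 q [-0.18  0.37  1.22  0.    1.56 -0.17]
to (0.6605, -0.0625, 0.312) units [-0.033  0.01   0.023]
side lever_tip [ 0.6612 -0.0707  0.1172] 0.79
```

play_rows(
  translation=[
    [-0.23,0,0.02],
    [-0.23,0,0.03],
    [-0.22,0,0.07],
    [-0.22,0,0.1],
    [-0.19,0,0.13],
    [-0.18,0,0.16],
    [-0.14,0,0.19],
    [-0.13,0,0.2],
  ],
  twist=[
    [0,0,0],
    [0,0,0],
    [0,0,0],
    [0,0,0],
    [0,0,0],
    [0,0,0],
    [0,0,0],
    [0,0,0],
  ],
  gripper=[-1,-1,-1,-1,-1,-1,-1,-1],
)

```text
time: 47.2
tool_pos: [0.6595, -0.1224, 0.2748]
ee_rot: [-3.142, 0.0, 1.566]
wrist_force: [-0.6, 0.5, 1.7]
width: 0.0006
finger_force: 0.5
```

```bash
python3 - <<'E'
from h import *
state(); mv(.6605,-.1295,.253)
save('side','x.png'); look(['loop_bar','lever_tip','retainer_grip'],'side')
save('scene','x.png'); look(['loop_bar','lever_tip'],'scene')
E
```

```text
t 47.2 tcp [ 0.6595 -0.1224  0.2748] rpy [-3.142  0.     1.566] w 0.0006 F [-0.6  0.5  1.7] ff 0.5 q [-0.27  0.41  1.24 -0.    1.49 -0.26]
to (0.6605, -0.1295, 0.253) units [-0.177  0.025  0.545]
side loop_bar [0.6572 0.0125 0.1178] 0.51
side lever_tip [ 0.6585 -0.1352  0.0722] 0.81
scene loop_bar [0.6613 0.0144 0.1131] 0.73
scene lever_tip [ 0.6589 -0.1376  0.0788] 0.84
```

Loop bar has drawn to the lip. Press over centre.

play_rows(
  translation=[
    [-0.06,0,0.14],
    [-0.05,0,0.14],
    [-0.04,0,0.14],
    [-0.03,0,0.13],
    [0,0,0.06],
    [0,0,0.04],
    [0,0,0],
    [0,0,0],
  ],
  twist=[
    [0,0,0],
    [0,0,0],
    [0,0,0],
    [0,0,0],
    [0,0,0],
    [0,0,0],
    [0,0,0],
    [0,0,0],
  ],
  gripper=[-1,-1,-1,-1,-1,-1,-1,-1],
)

```text
time: 48.35
tool_pos: [0.6592, -0.129, 0.2533]
ee_rot: [3.141, 0.0, 1.566]
wrist_force: [-6.0, 1.8, 14.1]
width: 0.0001
finger_force: 6.7
```

```bash
python3 - <<'E'
from h import *
state()
for c in ('side','scene'):
  save(c,'x.png'); look(['loop_bar','lever_tip','keeper_seat'],c)
E
```

```text
t 48.35 tcp [ 0.6592 -0.129   0.2533] rpy [3.141 0.    1.566] w 0.0001 F [-6.   1.8 14.1] ff 6.7 q [-0.28  0.42  1.26 -0.    1.45 -0.27]
side loop_bar [0.6583 0.0118 0.1208] 0.49
side loop_bar [ 0.6609  0.0058 -0.0021] 0.46
side lever_tip [ 0.6605 -0.1399  0.0513] 0.84
side lever_tip [6.634e-01 8.900e-03 1.000e-04] 0.31
side keeper_seat [0.6592 0.0104 0.1171] 0.89
scene loop_bar [0.6598 0.0109 0.1157] 0.66
scene lever_tip [ 0.6577 -0.1446  0.0584] 0.95
scene keeper_seat [0.6591 0.0108 0.1174] 0.78
```

play_rows(
  translation=[
    [0,0,0.05],
    [0,0,0],
    [0,0,-0.5],
    [0,0,-1],
    [0,0,-1],
    [0,-0.7,-0.2],
    [0.5,-1,0],
    [0.9,-1,0],
  ],
  twist=[
    [0,0,0],
    [0,0,0],
    [0,0,0],
    [0,0,0],
    [0,0,0],
    [0,0,0],
    [0,0,0],
    [0,0,0],
  ],
  gripper=[-1,-1,-1,-1,-0.5,0,0,0],
)

```text
time: 49.55
tool_pos: [0.5535, -0.0761, 0.3553]
ee_rot: [3.141, 0.001, 1.563]
wrist_force: [-0.1, 0.8, 0.9]
width: 0.0289
finger_force: 0.0
```

play_rows(
  translation=[
    [0.9,-1,0],
    [0.9,-0.7,0],
    [0.8,-0.3,0],
    [0,0,0],
    [0,0,0],
    [0,0,0],
  ],
  twist=[
    [0,0,-0.5],
    [0,0,-0.5],
    [0,0,0],
    [0,0,0],
    [0,0,0],
    [0,0,0],
  ],
  gripper=[0,0,0,0,0,0],
)

```text
time: 50.15
tool_pos: [0.4735, 0.0233, 0.3553]
ee_rot: [-3.141, 0.001, 1.665]
wrist_force: [0.3, -0.1, 0.0]
width: 0.0467
finger_force: 0.0
```

```bash
python3 - <<'E'
from h import *
state(); mv(.4625,.0845,.228)
im=save('wrist','w13.png'); look(['fader_grip','pointer_mark'],'wrist')
s=save('side','s7.png'); look(['fader_grip','pointer_mark','lever_tip','loop_bar'],'side')
w=save('scene','x.png'); look(['fader_grip','pointer_mark','lever_tip','loop_bar'],'scene')
cv2.imwrite('pics/c11.png',np.hstack([cv2.resize(w[150:270,130:280],(320,256)),im[0:256]])[:,:,::-1][:, :800])
E
```

```text
t 50.15 tcp [0.4735 0.0233 0.3553] rpy [-3.141e+00  1.000e-03  1.665e+00] w 0.0467 F [ 0.3 -0.1  0. ] ff 0.0 q [-0.07 -0.07  1.62 -0.    1.58 -0.16]
to (0.4625, 0.0845, 0.228) units [ 1.552 -0.13   3.181]
wrist fader_grip [0.4639 0.085  0.0397] 0.79
side fader_grip [0.4644 0.0866 0.0397] 0.45
side pointer_mark [ 0.6572 -0.0745  0.0526] 0.71
side pointer_mark [0.4562 0.1463 0.0412] 0.36
side lever_tip [ 0.6592 -0.1393  0.0517] 0.7
side lever_tip [0.6555 0.0108 0.0014] 0.35
side loop_bar [0.6593 0.012  0.1231] 0.69
scene fader_grip [0.4619 0.0861 0.0432] 0.62
scene pointer_mark [0.4597 0.1478 0.0421] 0.4
scene loop_bar [0.664  0.0128 0.1175] 0.64
```

View pics/c11.png

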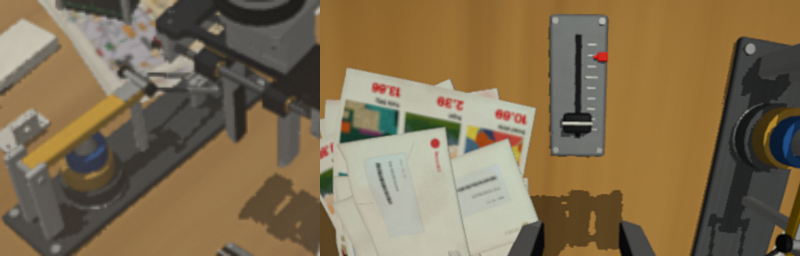

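```bash
python3 - <<'E'
from h import *
o=state(); p=np.array(o['tool_pos']); Rm=R.from_euler('xyz',o['ee_rot']).as_matrix()
im=cv2.imread('pics/w13.png'); hsv=cv2.cvtColor(im,cv2.COLOR_BGR2HSV)
m=(((hsv[:,:,0]<6)|(hsv[:,:,0]>174))&(hsv[:,:,1]>170)&(hsv[:,:,2]>120)).astype(np.uint8); m[:30]=0;m[90:]=0;m[:,:262]=0;m[:,:]*=1;m[:,300:]=0
v,u=np.where(m); print('red',u.min(),u.max(),v.min(),v.max(),u.mean(),v.mean())
g=im[:,256:258].mean(2).mean(1); print(g[110:140].astype(int))
def tl(u,v,z): return Rm.T@(ray('wrist',u,v,z)-p)
print('red',tl(u.mean(),v.mean(),.022),'box',tl(256,14.5,.022),tl(258,156,.022),tl(230,80,.022),tl(287,80,.022)); print('grip top',tl(256,123,.0565))
print('scale ticks region')
E
```

```text
t 50.8 tcp [0.4731 0.0239 0.3554] rpy [-3.142  0.     1.666] w 0.047 F [-0.2 -0.3 -0.8] ff 0.0 q [-0.07 -0.07  1.63 -0.    1.58 -0.16]
red 274 287 53 60 281.64444444444445 56.48888888888889
[ 28  24  18  16  18  29  34  33  33  29  25  86 175 197 151  79  30  21
  24  23  21  17  14  11  13  13  21  46  91 110]
red [0.12419365 0.01920768 0.33342938] box [ 0.1619448  -0.00535682  0.33342736] [ 0.02745104 -0.00372304  0.33343779] [ 0.10242145 -0.03092448  0.33343296] [0.10241074 0.02474204 0.33343087]
grip top [ 0.06262165 -0.00507652  0.29893509]
scale ticks region
```

play_rows(
  translation=[
    [0.4,-0.05,0.3],
    [0.6,-0.08,0.5],
    [0.4,0,0.7],
    [0.15,0,0.7],
    [0,0,0.6],
    [0,0,0.33],
    [0,0,0],
    [0,0,0],
  ],
  twist=[
    [0,0,0],
    [0,0,0],
    [0,0,0],
    [0,0,0],
    [0,0,0],
    [0,0,0],
    [0,0,0],
    [0,0,0],
  ],
  gripper=[-0.25,-0.25,-0.25,-0.25,-0.25,-0.25,-0.25,-0.25],
)

```text
time: 51.6
tool_pos: [0.4624, 0.085, 0.231]
ee_rot: [3.14, 0.0, 1.665]
wrist_force: [-0.5, -0.5, 0.9]
width: 0.0353
finger_force: 0.0
```

play_rows(
  translation=[
    [0,0,0],
    [0,0,0],
    [0,0,0],
    [0.2,0,0],
    [0.4,0,0],
    [0.4,0,0],
    [0.3,0,0],
    [0.15,0,0],
  ],
  twist=[
    [0,0,0],
    [0,0,0],
    [0,0,0],
    [0,0,0],
    [0,0,0],
    [0,0,0],
    [0,0,0],
    [0,0,0],
  ],
  gripper=[-0.6,-0.6,-0.6,-0.6,-0.6,-0.6,-0.6,-0.6],
)

```text
time: 52.4
tool_pos: [0.4577, 0.144, 0.2319]
ee_rot: [3.135, 0.0, 1.667]
wrist_force: [6.1, -0.9, 3.1]
width: 0.0254
finger_force: 30.0
```

play_rows(
  translation=[
    [0.09,0,0],
    [0,0,0],
    [0,0,0],
  ],
  twist=[
    [0,0,0],
    [0,0,0],
    [0,0,0],
  ],
  gripper=[-0.6,-0.6,-0.6],
)

```text
time: 52.7
tool_pos: [0.4574, 0.1475, 0.2319]
ee_rot: [3.135, -0.001, 1.666]
wrist_force: [4.9, 1.0, 4.2]
width: 0.0259
finger_force: 30.0
```

```bash
python3 - <<'E'
from h import *
o=state(); p=np.array(o['tool_pos']); Rm=R.from_euler('xyz',o['ee_rot']).as_matrix()
im=save('wrist','w14.png'); look(['fader_grip','pointer_mark'],'wrist')
hsv=cv2.cvtColor(im,cv2.COLOR_RGB2HSV)
m=(((hsv[:,:,0]<6)|(hsv[:,:,0]>174))&(hsv[:,:,1]>170)&(hsv[:,:,2]>100)).astype(np.uint8); m[:,:150]=0; m[:,380:]=0
n,l,s,c=cv2.connectedComponentsWithStats(m); print(s[1:],c[1:])
for i in range(1,n):
  if s[i,4]>30: print(Rm.T@(ray('wrist',*c[i],.022)-p))
for c in ('scene','side'): save(c,'x.png'); look(['fader_grip','pointer_mark'],c)
E
```

```text
t 52.7 tcp [0.4574 0.1475 0.2319] rpy [ 3.135e+00 -1.000e-03  1.666e+00] w 0.0259 F [4.9 1.  4.2] ff 30.0 q [0.19 0.03 1.78 0.   1.32 0.1 ]
wrist fader_grip [0.4587 0.1482 0.0436] 0.86
[] []
scene fader_grip [0.6678 0.0954 0.0497] 0.61
scene fader_grip [0.4592 0.1516 0.0435] 0.47
side fader_grip [0.4583 0.1502 0.039 ] 0.73
side pointer_mark [0.4563 0.1485 0.0416] 0.52
```

View pics/w14.png

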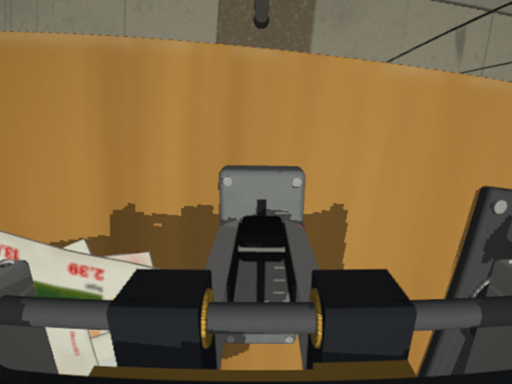

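play_rows(
  translation=[
    [0,0,0],
    [0,0,0],
    [0,0,-0.4],
    [0,0,-0.9],
    [0,0,-0.9],
    [-0.4,0,-0.9],
    [-0.6,0,0],
    [-0.5,0,0],
  ],
  twist=[
    [0,0,0],
    [0,0,0],
    [0,0,0],
    [0,0,0],
    [0,0,0],
    [0,0,0],
    [0,0,0],
    [0,0,0],
  ],
  gripper=[-0.25,-0.25,-0.25,-0.25,-0.25,-0.25,-0.25,-0.25],
)

```text
time: 53.95
tool_pos: [0.4614, 0.0864, 0.355]
ee_rot: [-3.141, 0.0, 1.667]
wrist_force: [0.1, 0.2, -0.4]
width: 0.0349
finger_force: 0.0
```

play_rows(
  translation=[
    [0,0,0],
    [0,0,0],
    [0,0,0],
    [0,0,0],
  ],
  twist=[
    [0,0,0],
    [0,0,0],
    [0,0,0],
    [0,0,0],
  ],
  gripper=[-0.25,-0.25,-0.25,-0.25],
)

```text
time: 54.35
tool_pos: [0.4616, 0.0875, 0.3537]
ee_rot: [-3.14, -0.0, 1.667]
wrist_force: [0.7, -1.3, 1.0]
width: 0.0351
finger_force: 0.0
```

```bash
python3 - <<'E'
from h import *
im=save('wrist','w15.png')
o=state(); p=np.array(o['tool_pos']); Rm=R.from_euler('xyz',o['ee_rot']).as_matrix()
hsv=cv2.cvtColor(im,cv2.COLOR_RGB2HSV)
m=(((hsv[:,:,0]<6)|(hsv[:,:,0]>174))&(hsv[:,:,1]>170)&(hsv[:,:,2]>100)).astype(np.uint8); m[:,:240]=0; m[:,340:]=0;m[160:]=0
n,l,s,c=cv2.connectedComponentsWithStats(m)
def tl(u,v,z): return Rm.T@(ray('wrist',u,v,z)-p)
for i in range(1,n):
  if s[i,4]>5: print('red',s[i],c[i],tl(*c[i],.022))
g=im[:160,240:275].astype(int); w=(g.min(2)>150); v,u=np.where(w); print('white',np.c_[u+240,v][::6].tolist())
look(['fader_grip','pointer_mark'],'wrist'); print(ray('wrist',0,0,0)*0)
for px in [(150+0,0)]: pass
cv2.imwrite('pics/c12.png',cv2.resize(im[0:200,160:360],(600,600),interpolation=cv2.INTER_CUBIC)[:,:,::-1])
E
```

```text
t 54.4 tcp [0.4617 0.0874 0.3539] rpy [-3.141 -0.     1.667] w 0.0351 F [-0.8  0.   0.2] ff 0.0 q [ 0.07 -0.08  1.64  0.    1.58 -0.03]
red [281 123  12   8  82] [287.19512195 126.43902439] [0.057654   0.02564083 0.3318436 ]
white [[242, 89], [241, 91], [242, 92], [243, 93], [253, 125], [259, 125], [265, 125], [271, 125], [253, 126], [259, 126], [265, 126], [271, 126], [274, 154]]
wrist fader_grip [0.4592 0.1463 0.0419] 0.93
[0. 0. 0.]
```

View pics/c12.png

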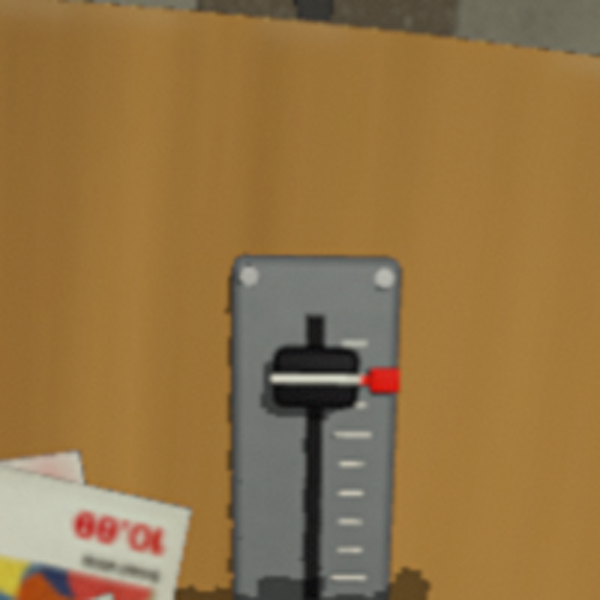

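```bash
python3 - <<'E'
from h import *
o=state(); p=np.array(o['tool_pos']); Rm=R.from_euler('xyz',o['ee_rot']).as_matrix()
tl=lambda u,v,z: Rm.T@(ray('wrist',u,v,z)-p)
im=cv2.imread('pics/w15.png').astype(float); g=im[118:135,254:272].mean(2).mean(1); w=np.clip(g-40,0,None); print(g.astype(int)); 
v=(w*np.arange(118,135)).sum()/w.sum(); print(v)
print('white',tl(262,v,.0565),'red',tl(287.2,126.44,.022),tl(287.2,126.44,.026)); print('box',tl(265,85,.022),[tl(265,112+118-118,.0565)])
c=hsv=cv2.cvtColor(cv2.imread('pics/w15.png'),cv2.COLOR_BGR2GRAY)[80:140,246:258:5]; print(c[:,1].tolist())
E
```

```text
t 54.5 tcp [0.4618 0.0873 0.3541] rpy [-3.141 -0.     1.667] w 0.0351 F [-0.4 -0.1 -0.8] ff 0.0 q [ 0.07 -0.08  1.64 -0.    1.58 -0.03]
[ 29  34  34  33  29  28  95 185 200 135  58  24  23  24  23  20  15]
125.74067564928725
white [6.03095575e-02 2.62915146e-04 2.97573900e-01] red [0.05766706 0.02564518 0.33206177] [0.05790681 0.02531347 0.32806192]
box [0.09757577 0.00322098 0.33207257] [array([0.07229793, 0.00290235, 0.29757267])]
[117, 116, 117, 118, 112, 88, 97, 110, 118, 124, 124, 123, 122, 123, 122, 120, 121, 120, 120, 122, 120, 120, 120, 120, 121, 119, 120, 120, 119, 119, 119, 118, 118, 120, 121, 118, 106, 87, 64, 52, 38, 27, 22, 34, 100, 183, 196, 127, 46, 25, 25, 26, 29, 36, 47, 59, 61, 67, 94, 112]
```

play_rows(
  translation=[
    [0.4,0,0.3],
    [0.6,0,0.5],
    [0.35,0,0.7],
    [0.15,0,0.7],
    [0,0,0.55],
    [0,0,0.3],
    [0,0,0],
    [0,0,0],
  ],
  twist=[
    [0,0,0],
    [0,0,0],
    [0,0,0],
    [0,0,0],
    [0,0,0],
    [0,0,0],
    [0,0,0],
    [0,0,0],
  ],
  gripper=[-0.25,-0.25,-0.25,-0.25,-0.25,-0.25,-0.25,-0.25],
)

```text
time: 55.3
tool_pos: [0.4565, 0.1465, 0.233]
ee_rot: [3.141, -0.0, 1.666]
wrist_force: [-1.0, -0.8, -0.3]
width: 0.035
finger_force: 0.0
```

play_rows(
  translation=[
    [0,0,0],
    [0,0,0],
    [0,0,0],
    [0,0,0],
    [0,0,0],
  ],
  twist=[
    [0,0,0],
    [0,0,0],
    [0,0,0],
    [0,0,0],
    [0,0,0],
  ],
  gripper=[-0.6,-0.6,-0.6,-0.6,-0.6],
)

```text
time: 55.8
tool_pos: [0.4575, 0.1465, 0.2339]
ee_rot: [3.135, -0.0, 1.665]
wrist_force: [5.7, 1.6, -0.8]
width: 0.0258
finger_force: 30.0
```

play_rows(
  translation=[
    [-0.055,0,0],
    [0,0,0],
    [0,0,0],
    [0,0,0],
    [0,0,0],
  ],
  twist=[
    [0,0,0],
    [0,0,0],
    [0,0,0],
    [0,0,0],
    [0,0,0],
  ],
  gripper=[-0.6,-0.6,-0.6,-0.6,-0.6],
)

```text
time: 56.3
tool_pos: [0.4577, 0.1445, 0.234]
ee_rot: [3.135, -0.001, 1.665]
wrist_force: [5.6, 1.8, -0.5]
width: 0.0258
finger_force: 30.0
```

play_rows(
  translation=[
    [0,0,0],
    [0,0,0],
    [0,0,-0.4],
    [0,0,-0.9],
    [0,0,-0.9],
    [-0.4,0,-0.9],
    [-0.6,0,0],
    [-0.5,0,0],
  ],
  twist=[
    [0,0,0],
    [0,0,0],
    [0,0,0],
    [0,0,0],
    [0,0,0],
    [0,0,0],
    [0,0,0],
    [0,0,0],
  ],
  gripper=[-0.25,-0.25,-0.25,-0.25,-0.25,-0.25,-0.25,-0.25],
)

```text
time: 57.1
tool_pos: [0.4618, 0.0839, 0.358]
ee_rot: [3.139, 0.0, 1.667]
wrist_force: [-0.4, -0.0, -0.3]
width: 0.0349
finger_force: 0.0
```

play_rows(
  translation=[
    [0,0,0],
    [0,0,0],
    [0,0,0],
    [0,0,0],
  ],
  twist=[
    [0,0,0],
    [0,0,0],
    [0,0,0],
    [0,0,0],
  ],
  gripper=[-0.25,-0.25,-0.25,-0.25],
)

```text
time: 57.5
tool_pos: [0.4619, 0.0852, 0.3559]
ee_rot: [-3.141, -0.0, 1.667]
wrist_force: [0.1, 1.4, -0.1]
width: 0.0354
finger_force: 0.0
```

```bash
cat > f.py <<'E'
from h import *
im=save('wrist','w16.png').astype(float)
o=state(); p=np.array(o['tool_pos']); Rm=R.from_euler('xyz',o['ee_rot']).as_matrix()
hsv=cv2.cvtColor(im.astype(np.uint8),cv2.COLOR_RGB2HSV)
m=(((hsv[:,:,0]<6)|(hsv[:,:,0]>174))&(hsv[:,:,1]>170)&(hsv[:,:,2]>100)).astype(np.uint8); m[:,:240]=0; m[:,340:]=0;m[160:]=0
n,l,s,c=cv2.connectedComponentsWithStats(m); k=1+s[1:,4].argmax(); u,v=c[k]; print(u,v)
tl=lambda u,v,z: Rm.T@(ray('wrist',u,v,z)-p)
a=int(v)-9; g=im[a:a+18,int(u)-33:int(u)-15].mean(2).mean(1); w=np.clip(g-60,0,None); vw=(w*np.arange(a,a+18)).sum()/w.sum(); print(g.astype(int),vw)
print('white',tl(u-24,vw,.0565),'red',tl(u,v,.022))
for c in ('side','scene'): save(c,'x.png'); look(['lever_tip','loop_bar','fader_grip','pointer_mark','ring_c_centre','retainer_grip'],c)
E
python3 f.py
```

```text
t 57.55 tcp [0.4619 0.0852 0.356 ] rpy [-3.141 -0.     1.667] w 0.0354 F [-0.4 -0.4 -0.2] ff 0.0 q [ 0.06 -0.08  1.63  0.    1.59 -0.03]
286.679012345679 123.8395061728395
[ 66  34  18  25  32  34  33  30  25  60 136 188 168  97  36  21  23  24] 125.09948132780083
white [0.0607475  0.00088363 0.29946645] red [0.06011582 0.0252322  0.33394741]
side lever_tip [ 0.656  -0.1396  0.0538] 0.82
side loop_bar [0.6598 0.0115 0.1206] 0.51
side fader_grip [ 0.4544 -0.1724  0.012 ] 0.62
side fader_grip [0.4556 0.1436 0.0419] 0.55
side pointer_mark [0.4567 0.1491 0.0395] 0.44
side ring_c_centre [0.664  0.0935 0.071 ] 0.46
side retainer_grip [0.663  0.0202 0.1007] 0.71
scene fader_grip [0.4561 0.1478 0.042 ] 0.75
scene ring_c_centre [0.659  0.0927 0.0736] 0.45
scene retainer_grip [0.6629 0.0924 0.0733] 0.64
```

```bash
python3 -c "
from bench import robot
print(robot.close_job())"
```

```text
the job is handed in; nothing more can be done
None
```

I handed the job in at about 58 s: all three rings are stacked widest at the bottom, the arm is down on its rest, the loop is hooked and the lever is flat, and the fader was set last to within about 0.5 mm of the pointer by the wrist camera. The verdict was not reported back.

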